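# Set a lens barrel in its V-block on the sprung stage and hold it down at beam height

## Robot

A 6-joint arm with a two-finger parallel gripper is mounted at the origin on the work surface. World frame = base frame: x ahead of the robot, y to its left, z up, the work surface at z = 0. Lengths are in m, angles in degrees, forces in N, time in s.
With the tool pointing down it reaches from about 0.4 to 0.825 m from the base axis. Payload 7 kg.
Tool frame: the origin (TCP) lies midway between the tips of the shut fingers; the grasp point (between the pads) lies 19 mm behind it (ctrl.hold_point_z is the distance from the TCP to the grasp point, in m); z points along the fingers, x is the direction in which the jaws open and shut, and the axes are right-handed (so a half turn about z gives the same grasp; the last joint's range is limited). The gripper opens to 88 mm and grips with 3 to 60 N. Pads are 19 mm wide; open, the fingers measure 130 mm over their backs; the gripper's body (78 mm by 193 mm) begins 47 mm behind the grasp point.
Start: joints at [93.169, 20.546, 0.682, 0, -70.136, -16.507], TCP at [0.156, 0.657, 0.227] pointing down, gripper open.
Joint ranges: [-176.03, 176.03], [-82.01, 121.73], [-58.28, 71.71], [-173.87, 95.51], [-174.79, -0.11], [-173.66, 173.66]. Speed limits (degrees/s): [136.94, 136.94, 172.46, 180, 180, 180].

## Interface

Orientations are given as [roll, pitch, yaw] about the fixed x, y, z axes, in that order (R = Rz(yaw) Ry(pitch) Rx(roll)).
In Python, from plant import ctrl gives the robot as it stands.
- The arm moves only by the tool apply_moves, never from a script. Its argument "motion" is a list of rows, each a list of 2 entries, a list of its own where there are three numbers: the shift along the world's x, y, z in cm, then the turn about the world's z in degrees. In form: [[[tx, ty, tz], roll], ...]. A call has 1 to 10 rows; each row is the pose to reach, as a shift and turn from the pose commanded when the call began; what a row does not reach only later rows make up. A row lasts 1/10 s, in which the tool goes at most 50 mm and 8.59 degrees, less where a joint would pass 70% of its speed; a pose out of reach is approached as far as the arm can. A call with a gripper value outside its range is refused whole. "hand" is the finger opening in cm, from 0 to 8.76, set as the call begins (left out, the last holds). The fingers move at their own pace and stop on an object; the grip force is fixed at half the most. Time passes only in rows, so rows that repeat a pose let the fingers close. It gives the time, the measured TCP pose, the force and the opening at its end, in the units of the state.
- ctrl.get_obs(): the state, without advancing time (a new reading comes with each control period).
- ctrl.snapshot(name): name is "scene" or "side" or "wrist"; returns (picture, depth): 400x640x3 uint8, blue, green, red; 400x640 float32, m along the optical axis (not along the pixel's ray), 0 where there is no reading.
- ctrl.camera_model(name): a dict with "fx", "fy", "cx", "cy" (pixels), "cam_to_world" (4x4, takes a point from camera to world coordinates); the wrist camera has in their place "tool_from_camera" (4x4, takes a point from camera to tool coordinates, whose origin is the TCP and whose axes are the tool frame's). Camera axes: x right, y down, z forward; pixel columns grow to the right and rows downward; lengths in m; the calibration is good to about 2 mm. The wrist camera is an equidistant fisheye: a pixel r from the principal point sees the ray r / f radians off the axis. A picture is of the moment at which its call begins: read the wrist's pose just before it. camera_model takes no time and is no camera call.
- ctrl.close_job(): hands the job in, once; it reports no verdict.
The state is a dict: "clock": time; "joint_pos": joint angles; "qvel": joint speeds; "tau": joint torques, N m; "tool_pos": TCP position; "orientation": TCP orientation; "force": force on the tool from outside, world axes, zero at the start; "moment": the same for the moment, N m; "opening": finger opening in m.
Only numpy, scipy, OpenCV 4.12 (cv2) and the standard library are available. Lean on these libraries where they do the work, as an engineer would, in place of code of your own. Each camera call takes 0.05 s, during which the arm holds its last target.

## Task

Build up the lens holder on the sprung stage: set the blue spacer flat in the stage's pocket, then the V-block squarely on top of it in the same pocket, then gently lay the aluminium lens barrel in the V, centred lengthwise. Press the barrel down, bearing on both brass faces, until the sprung stage has sunk about half of its 20 mm travel, and finish while still holding it pressed there with the gripper. Leave everything else on the bench where it is.

Things in the scene. Friction and masses are not known exactly. Their poses are not given: they have to be found in the camera images.
- fixture: grey base plate 130 (x) x 100 (y) x 14 mm high, fixed to the bench; origin at the centre of its underside, on the bench. Its x axis is the long way of the pocket. It carries the sprung stage
- pocket (a point): centre of the stage's pocket floor, 50 mm above the bench when the stage is up, sinks with it; z up, x along the pocket. Pocket 74 (x) x 50 (y) mm, white walls 31 mm high, the top 5 mm flared as a lead-in. End walls closed; the long sides have only corner stubs, so their middle 58 mm is open for fingers; there the floor is 44 mm wide, with nothing beside it down to the base plate
- stage (a joint): sink of the sprung stage in m: 0 = up on its upper stop, 0.020 = lower stop. It stays up until loaded with about 9 N (spacer, V-block and barrel together weigh less), then gives 0.7 N per mm
- spacer: blue rectangular plate 70 (x) x 46 (y) x 16 mm, lying flat, about 0.12 kg; origin at the centre of its underside, z up. Take it across the 46 mm
- vblock: steel V-block 70 (x, along the groove) x 46 (y) x 36 mm, about 0.25 kg; origin at the centre of its underside, z up. The 90 degree groove opens upward, 42 mm wide at the top, lined with a brass face on each side. The flat outer sides are 46 mm apart. In place its underside is 16 mm above the pocket floor
- vface_left: brass face on the +y side of the groove; its origin is that of the V-block
- vface_right: brass face on the -y side of the groove; its origin is that of the V-block
- cradle: yellow plastic rest, 60 (x) x 38 (y) x 16 mm, fixed to the bench; origin at the centre of its underside; the barrel starts lying in it along its x, axis 37 mm above the bench
- barrel: aluminium lens barrel, plain cylinder 50 mm in diameter and 70 mm long with black bands and glass ends, about 0.24 kg; origin at its centre, x along its axis. Seated in the V its axis is 50.5 mm above the V-block's underside (116.5 mm above the bench with the stage up), and it is wider than the V-block, so fingers on its sides pass beside the block
- reagent: amber glass reagent bottle with a black cap, 64 mm across, 150 mm tall, standing; a bystander, leave it
- beaker: clear glass beaker, 70 mm across, 90 mm tall, standing; a bystander, leave it
- retainer: dark steel ring lying flat, 54 mm across, 12 mm high; a bystander, leave it
- eyepiece: small black eyepiece standing upright, 38 mm across, 44 mm tall; a bystander, leave it
- driver: screwdriver with a red handle, 180 mm long, lying; a bystander, leave it
- samplebox: closed blue plastic sample box, 176 x 81 x 48 mm; a bystander, leave it
Mind the look-alikes: they are no part of the job. Leave any red or turquoise look-alike of the barrel alone.

How it is judged (in metres and radians):
On the way, in this order (a step that is already met when the one before it is completed fails the run):
1. the spacer lies flat and square on the pocket floor (x of spacer in the frame of pocket between -0.004 and 0.004 m and y of spacer in the frame of pocket between -0.004 and 0.004 m and z of spacer in the frame of pocket between -0.003 and 0.003 m and angle between the x axis of spacer and the x axis of pocket, either way round below 0.09 rad and angle between spacer's own z axis and vertical below 0.06 rad), for 0.2 s.
2. the V-block stands flat and square on the spacer in the pocket (all of step 1 and x of vblock in the frame of pocket between -0.004 and 0.004 m and y of vblock in the frame of pocket between -0.004 and 0.004 m and z of vblock in the frame of pocket between 0.013 and 0.019 m and angle between the x axis of vblock and the x axis of pocket, either way round below 0.09 rad and angle between vblock's own z axis and vertical below 0.06 rad), for 0.2 s.
3. the barrel lies in the V on both brass faces (all of step 2 and x of barrel in the frame of vblock between -0.01 and 0.01 m and y of barrel in the frame of vblock between -0.003 and 0.003 m and z of barrel in the frame of vblock between 0.0475 and 0.0525 m and angle between the x axis of barrel and the x axis of vblock, either way round below 0.06 rad and contact force between barrel and vface_left above 0.5 N and contact force between barrel and vface_right above 0.5 N), for 0.2 s.
At the end, for the whole second after the job is handed in: Spacer and V-block flat in the pocket (4 mm, height 3 mm, 0.09 rad), barrel in the V (lengthwise 10 mm, sideways 3 mm, height -3/+2 mm, 0.06 rad), pressing each brass face with 1.5 to 30 N, stage sunk 5 to 15 mm, fingers still pushing on the still barrel (all of step 2 and x of barrel in the frame of vblock between -0.01 and 0.01 m and y of barrel in the frame of vblock between -0.003 and 0.003 m and z of barrel in the frame of vblock between 0.0475 and 0.0525 m and angle between the x axis of barrel and the x axis of vblock, either way round below 0.06 rad and value of joint stage between 0.005 and 0.015 m and contact force between barrel and vface_left between 1.5 and 30 N and contact force between barrel and vface_right between 1.5 and 30 N and contact force between the fingers and barrel above 3 N and linear speed of barrel below 0.02 m/s); the arm keeps its last pose, push and grip.
It fails at once if a bystander is moved by more than 30 mm (distance of any of reagent, beaker, retainer, eyepiece, driver, samplebox from where it was at the start of the episode above 0.03 m).
It fails at once if the barrel is slammed into the V (over 60 N on a face) (contact force between barrel and vface_left above 60 N or contact force between barrel and vface_right above 60 N).
It also fails if it takes over 72 s, if anything falls off the work surface, if the arm or the gripper's body presses on something with over 40 N, if the wrist force passes 120 N, or if a joint passes its speed limit or range.

## Working session

There is one attempt and no reset: what is moved stays moved. The work goes in short steps, Python scripts to look and compute and a tool call to move; the robot and the scene stay as the last step left them, time stands still between calls to the robot, and variables do not carry over. Pictures are saved under pics/ and viewed, and the job is handed in when it is done.

Besides the shell and the picture viewer there is one more tool, called after "Request:" by a JSON object that holds its "name" and its "arguments", one argument or row to a line. apply_moves: Moves the arm, as the interface text tells. Its arguments: {"type":"object","properties":{"motion":{"type":"array"},"hand":{"type":"number"}},"required":["motion"]}

```bash
ls; mkdir -p pics; cat > h.py <<'E'
from plant import ctrl
import numpy as np, cv2
def snap(name,tag):
    o=ctrl.get_obs(); im,d=ctrl.snapshot(name); m=ctrl.camera_model(name)
    cv2.imwrite(f'pics/{tag}.png',im); np.savez(f'pics/{tag}.npz',d=d,im=im,**{k:np.array(v) for k,v in m.items()})
    return im,d,m,o
def cloud(tag):
    z=np.load(f'pics/{tag}.npz'); d=z['d']; v,u=np.mgrid[0:400,0:640]
    T=z['cam_to_world']
    P=np.stack([(u-z['cx'])/z['fx']*d,(v-z['cy'])/z['fy']*d,d],-1)
    W=P@T[:3,:3].T+T[:3,3]; W[d==0]=np.nan
    return W,z['im']
E
python3 - <<'E'
from h import *
print(ctrl.get_obs())
for n in('scene','side'):
    im,d,m,o=snap(n,n+'0'); print(m)
print(ctrl.camera_model('wrist'))
E
```

```text
pics
{'clock': 0.0, 'joint_pos': array([ 9.31693232e+01,  2.05922967e+01,  6.33639544e-01, -1.95195528e-02,
       -7.01364046e+01, -1.65075607e+01]), 'qvel': array([-0.09111825, -0.02924028, -0.01881764,  0.0055013 ,  0.00169945,
       -0.07213034]), 'tau': array([ 2.11029233e-03, -5.82720172e+01,  2.93057656e+01,  6.99679077e+00,
        7.02322679e-03, -1.52330790e-04]), 'tool_pos': array([0.15563172, 0.65630671, 0.22561384]), 'orientation': array([-1.79990580e+02, -9.63577343e-02, -1.03344893e+02]), 'force': array([-0.44535973,  0.09470825, -0.56083161]), 'moment': array([ 0.01069164, -0.02630845,  0.04854679]), 'opening': 0.08819205206167384}
{'fx': 364.6903104515997, 'fy': 364.6903104515997, 'cx': 320.9281326158994, 'cy': 198.38943580481723, 'cam_to_world': array([[ 0.90122152,  0.22783905, -0.36863143,  0.93130539],
       [ 0.4329045 , -0.51225783,  0.74174498, -0.7372297 ],
       [-0.01983586, -0.82805874, -0.56029034,  0.59949711],
       [ 0.        ,  0.        ,  0.        ,  1.        ]])}
{'fx': 457.55955774483806, 'fy': 457.55955774483806, 'cx': 324.6867521631776, 'cy': 198.7650519853147, 'cam_to_world': array([[-0.9998649 ,  0.01580874,  0.00450122,  0.52919151],
       [ 0.00771212,  0.69302626, -0.72087109,  1.08447583],
       [-0.01451553, -0.72073899, -0.69305455,  1.11031604],
       [ 0.        ,  0.        ,  0.        ,  1.        ]])}
{'fx': 309.70691628693146, 'fy': 309.70691628693146, 'cx': 314.95683458885316, 'cy': 197.75394103151783, 'tool_from_camera': array([[ 9.99999854e-01, -4.77923859e-04,  2.50489148e-04,
        -4.23722064e-04],
       [ 3.77321477e-04,  9.51211911e-01,  3.08538098e-01,
        -8.36167786e-02],
       [-3.85725980e-04, -3.08537959e-01,  9.51211953e-01,
        -1.58462578e-01],
       [ 0.00000000e+00,  0.00000000e+00,  0.00000000e+00,
         1.00000000e+00]])}
```

View pics/scene0.png

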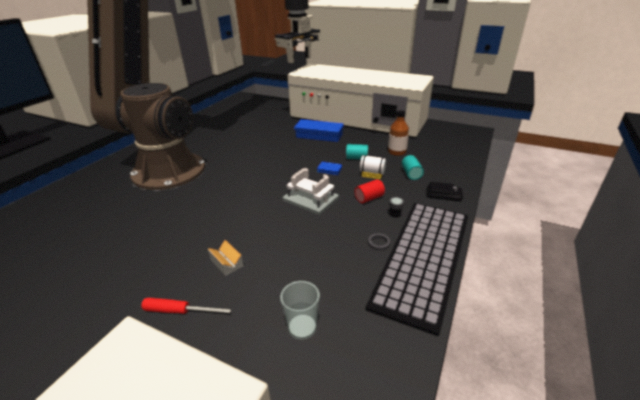

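View pics/side0.png

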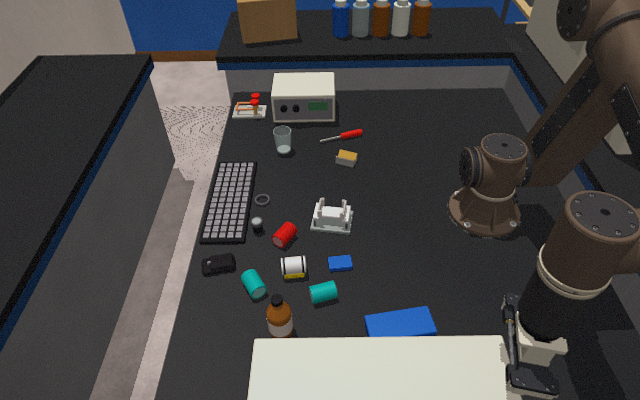

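The scene view shows the fixture at (311,190), the spacer at (329,168), the V-block at (226,257) and the barrel in its cradle at (373,167). In the side view they are at (332,215), (340,263), (347,158) and (293,267). The red and turquoise look-alikes sit around the barrel.

```bash
cat > m.py <<'E'
from h import *
def rep(name,W,mask):
    P=W[mask]; P=P[~np.isnan(P[:,0])]
    if len(P)<8: print(name,len(P)); return
    r=cv2.minAreaRect((P[:,:2]*1000).astype(np.float32))
    print(name,len(P),'rect mm',np.round(r[0],1),np.round(r[1],1),round(r[2],1),'z',np.round(np.percentile(P[:,2]*1000,[2,50,98]),1))
E
python3 - <<'E'
from m import *
for cam in('scene','side'):
    W,im=cloud(cam+'0'); 
    print(cam)
    v,u=np.mgrid[0:400,0:640]
    for n,(us,vs) in dict(fix=(311,190),sp=(329,168),vb=(226,257),bar=(373,167)).items() if cam=='scene' else dict(fix=(332,215),sp=(340,263),vb=(347,158),bar=(293,267)).items():
        print(n,W[vs,us], end=' ')
    print()
    hsv=cv2.cvtColor(im,cv2.COLOR_BGR2HSV); H,S,V=[hsv[...,i].astype(int) for i in range(3)]
    X,Y,Z=W[...,0],W[...,1],W[...,2]
    c={}
    roi=lambda a:(abs(u-a[0])<25)&(abs(v-a[1])<22)
    pos=dict(fix=(311,190),sp=(329,168),vb=(226,257),bar=(373,167)) if cam=='scene' else dict(fix=(332,215),sp=(340,263),vb=(347,158),bar=(293,267))
    blue=(H>105)&(H<130)&(S>120)
    rep('spacer top',W,roi(pos['sp'])&blue&(Z>0.012))
    rep('spacer',W,roi(pos['sp'])&blue)
    rep('vb',W,roi(pos['vb'])&(Z>0.008))
    rep('vbtop',W,roi(pos['vb'])&(Z>0.03))
    rep('fix',W,(abs(u-pos['fix'][0])<35)&(abs(v-pos['fix'][1])<28)&(Z>0.008)&(S<60)&(V>70))
    rep('fixtop',W,roi(pos['fix'])&(Z>0.065))
    rep('cradle',W,roi(pos['bar'])&(H>15)&(H<32)&(S>120))
    rep('barrel',W,roi(pos['bar'])&(S<60)&(V>110)&(Z>0.03))
E
```

```text
scene
fix [0.52809622 0.01345466 0.05227846] sp [0.49698037 0.2007301  0.01862384] vb [ 0.4535624  -0.27623767  0.01921883] bar [0.63770027 0.22159174 0.04313773] 
spacer top 171 rect mm [490.3 214.6] [70.  50.8] 7.9 z [13.1 16.5 18.6]
spacer 271 rect mm [481.7 231.3] [81.9 86.3] 8.3 z [ 0.  15.4 18.5]
vb 642 rect mm [ 451.8 -278.2] [46.8 72.8] 68.0 z [ 9.4 25.  37.2]
vbtop 198 rect mm [ 452.  -278.2] [46.4 72.7] 67.5 z [30.1 34.1 38.1]
fix 1388 rect mm [511.4  35.6] [101.3 131.2] 81.2 z [ 9.9 42.3 80.3]
fixtop 210 rect mm [511.6  36.8] [64.9 88.6] 80.7 z [66. 75. 82.]
cradle 118 rect mm [626.4 235.1] [71.3 30. ] 2.7 z [ 0.1 10.6 20.5]
barrel 318 rect mm [628.3 311.6] [ 72.5 195.4] 0.7 z [30.9 52.9 63.7]
side
fix [0.51311336 0.05937469 0.05178683] sp [0.4923035  0.22466839 0.01407991] vb [ 0.4512395  -0.25079578  0.03568145] bar [0.62935139 0.27102612 0.05801767] 
spacer top 289 rect mm [493.6 219.7] [71.  50.2] 7.9 z [12.4 16.9 21.9]
spacer 373 rect mm [492.3 214.3] [74.2 63.6] 5.0 z [-0.8 16.  21.5]
vb 293 rect mm [ 462.8 -293.4] [144.5 252.9] 3.1 z [ 8.5 23.9 38.3]
vbtop 81 rect mm [ 454.3 -273.4] [55.1 69.5] 65.8 z [30.4 34.4 39.7]
fix 1034 rect mm [511.3  19.8] [150.1 130. ] 80.7 z [ 9.9 43.8 80.9]
fixtop 115 rect mm [514.9  40.9] [67.9 86.7] 82.0 z [66.4 77.5 84.3]
cradle 102 rect mm [628.4 265.8] [61.8 18.3] 14.9 z [-2.   8.6 20.4]
barrel 334 rect mm [631.3 250.2] [70.  47.2] 4.9 z [37.  57.5 65.5]
```

```bash
python3 - <<'E'
import cv2,numpy as np
a=cv2.imread('pics/scene0.png')[130:290,200:440]; cv2.imwrite('pics/sc_z.png',cv2.resize(a,(800,533),interpolation=cv2.INTER_CUBIC))
a=cv2.imread('pics/side0.png')[140:310,230:380]; cv2.imwrite('pics/si_z.png',cv2.resize(a,(525,595),interpolation=cv2.INTER_CUBIC))
E
```

```text
(no output)
```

View pics/sc_z.png

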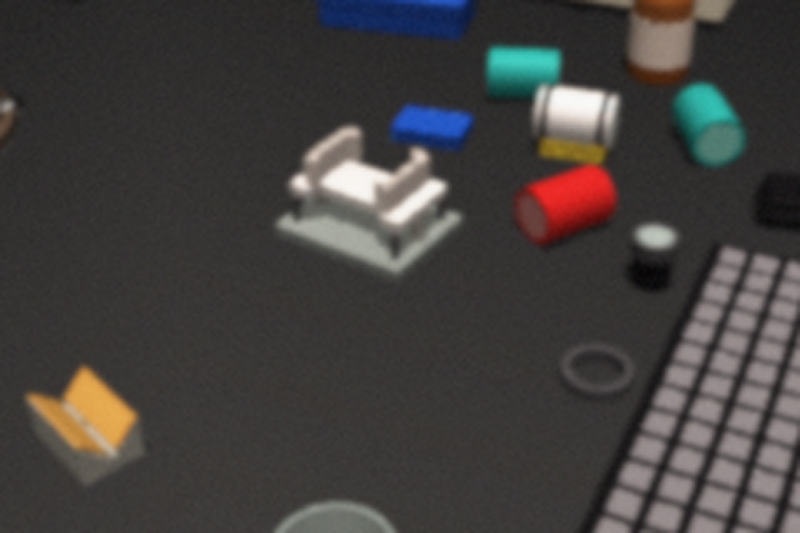

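View pics/si_z.png

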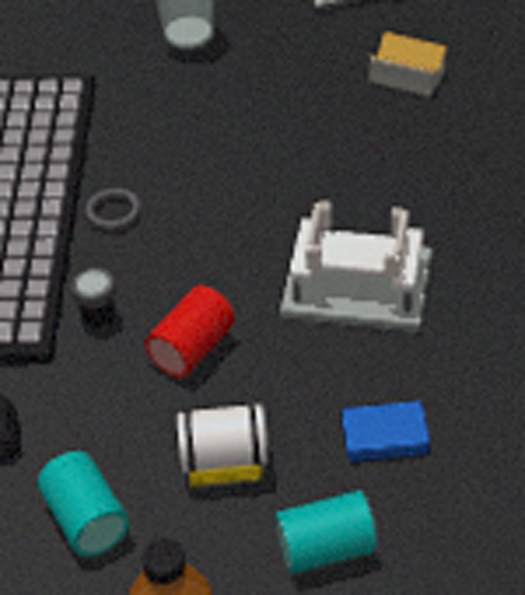

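Request:
{"name": "apply_moves", "arguments": {
  "motion": [
    [[1,-1.5,0.5],1],
    [[4,-5,1.5],4],
    [[7,-9,3],7],
    [[10,-13,4],10],
    [[13,-17,5],13],
    [[16,-21,6],15],
    [[19,-25,6],17],
    [[22,-29,6],19],
    [[25,-33,6],21],
    [[28,-37,6],21]
  ],
  "hand": 8.7
}}

```text
clock: 1.1
tool_pos: [0.4333, 0.2889, 0.2866]
orientation: [180.0, 0.0, -82.2]
force: [1.1, 1.2, 0.8]
opening: 0.0868
```

Request:
{"name": "apply_moves", "arguments": {
  "motion": [
    [[3,-4,0],0],
    [[5,-6,0],0],
    [[6,-7,0],0],
    [[6,-7,0],0],
    [[6,-7,0],0]
  ]
}}

```text
clock: 1.6
tool_pos: [0.4924, 0.221, 0.2862]
orientation: [180.0, -0.0, -82.4]
force: [-0.3, 0.0, -0.2]
opening: 0.0872
```

```bash
cat >> m.py <<'E'
from scipy.spatial.transform import Rotation as Ro
def wsnap(tag):
    im,d,m,o=snap('wrist',tag)
    R=Ro.from_euler('xyz',o['orientation'],degrees=True).as_matrix()
    T=np.eye(4);T[:3,:3]=R;T[:3,3]=o['tool_pos']
    C=T@m['tool_from_camera']
    np.savez(f'pics/{tag}.npz',d=d,im=im,C=C,**{k:np.array(v) for k,v in m.items()})
    return wcloud(tag)+(o,)
def rays(tag,uv):
    z=np.load(f'pics/{tag}.npz'); uv=np.asarray(uv,float)
    dx=(uv[...,0]-z['cx']);dy=(uv[...,1]-z['cy']); r=np.hypot(dx,dy)+1e-9; th=r/z['fx']
    s=np.sin(th)/r
    return np.stack([dx*s,dy*s,np.cos(th)],-1),z
def wcloud(tag):
    v,u=np.mgrid[0:400,0:640]
    D,z=rays(tag,np.stack([u,v],-1)); d=z['d']
    P=D/np.maximum(D[...,2:],.05)*d[...,None]
    C=z['C']; W=P@C[:3,:3].T+C[:3,3]; W[d==0]=np.nan
    return W,z['im']
def atz(tag,uv,h):
    D,z=rays(tag,uv);C=z['C']; D=D@C[:3,:3].T
    return C[:3,3]+D*((h-C[2,3])/D[...,2])[...,None]
E
python3 - <<'E'
from m import *
W,im,o=wsnap('w1')
print(o['clock'],o['tool_pos'],o['orientation'],o['opening'],o['force'])
E
```

```text
1.6 [0.49241758 0.22100632 0.28619689] [ 1.79960792e+02 -9.23179574e-03 -8.23708982e+01] 0.08718841704366899 [-0.31676195  0.04494169 -0.17422729]
```

View pics/w1.png

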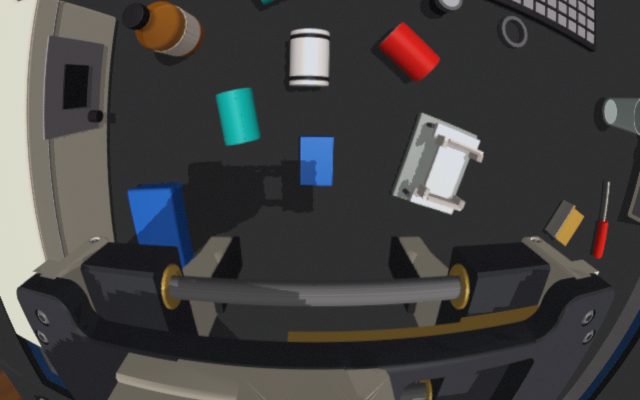

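The wrist view shows the spacer at (317,161), the barrel at (310,57), the fixture at (437,165) and the V-block at (565,222). Measuring.

```bash
cat >> m.py <<'E'
def colmask(im):
    hsv=cv2.cvtColor(im,cv2.COLOR_BGR2HSV); return [hsv[...,i].astype(int) for i in range(3)]
def pixrect(tag,mask,h,name):
    """largest blob of the mask -> contour rays intersected with plane z=h -> min rect mm"""
    n,l,st,_=cv2.connectedComponentsWithStats(mask.astype(np.uint8)); k=1+np.argmax(st[1:,4])
    v,u=np.where(l==k); P=atz(tag,np.stack([u,v],-1),h)[:,:2]*1000
    r=cv2.minAreaRect(P.astype(np.float32)); print(name,len(u),np.round(r[0],1),np.round(r[1],1),round(r[2],2)); return r
E
cat > w1.py <<'E'
from m import *
import sys
tag=sys.argv[1]
W,im=wcloud(tag); H,S,V=colmask(im); v,u=np.mgrid[0:400,0:640]
X,Y,Z=W[...,0],W[...,1],W[...,2]
near=lambda x,y,r:(np.hypot(X-x,Y-y)<r)
blue=(H>100)&(H<130)&(S>100)
rep('spacer',W,near(.492,.217,.06)&blue&(Z>.008))
pixrect(tag,near(.492,.217,.06)&blue,.016,'spacerpix')
rep('fix',W,near(.512,.036,.1)&(Z>.008)&(V>60))
rep('base',W,near(.512,.036,.1)&(Z>.008)&(Z<.02)&(V>60))
rep('fixtop',W,near(.512,.036,.1)&(Z>.07))
rep('floor',W,near(.512,.036,.1)&(Z>.04)&(Z<.056))
rep('vb',W,near(.452,-.278,.06)&(Z>.008))
rep('barrel',W,near(.631,.25,.06)&(Z>.03))
rep('barreltop',W,near(.631,.25,.06)&(Z>.055))
rep('cradle',W,near(.631,.25,.06)&(H>15)&(H<32)&(S>120))
E
python3 w1.py w1
python3 -c "
import cv2
a=cv2.imread('pics/w1.png')[20:240,270:490];cv2.imwrite('pics/w1z.png',cv2.resize(a,(590,590),interpolation=cv2.INTER_CUBIC))"
```

```text
spacer 1604 rect mm [490. 232.] [71.2 72.4] 7.6 z [14.4 16.3 18.1]
spacerpix 1758 [491.6 219.7] [73.4 48.6] 6.66
fix 6101 rect mm [516.2  63.1] [145.2 130.6] 80.6 z [ 12.5  50.  395.5]
base 2186 rect mm [512.6  41.3] [101.1 130.6] 80.6 z [10.3 14.3 16.1]
fixtop 1455 rect mm [517.   72.7] [125.9  87. ] 81.6 z [ 72.5 394.7 395.9]
floor 2391 rect mm [512.3  41.8] [ 71.2 115.1] 80.4 z [43.4 50.3 52.7]
vb 843 rect mm [ 452.3 -272. ] [48.1 71.2] 67.8 z [ 9.1 25.6 36.4]
barrel 2139 rect mm [629.6 246.4] [70.4 49.9] 7.1 z [43.7 59.4 63.5]
barreltop 1586 rect mm [629.5 247. ] [69.9 39. ] 6.0 z [55.3 60.7 63.7]
cradle 0
```

View pics/w1z.png

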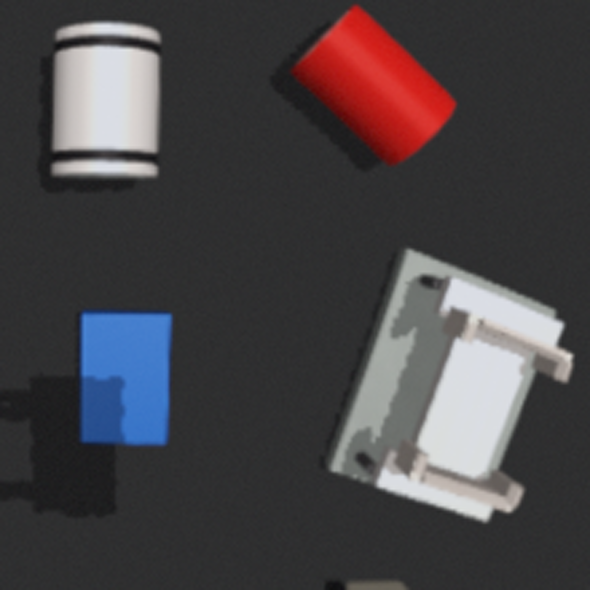

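Request:
{"name": "apply_moves", "arguments": {
  "motion": [
    [[0,-0.1,-2],0],
    [[0,-0.1,-6],0],
    [[0,-0.1,-10],0],
    [[0,-0.1,-14],-0.3],
    [[0,-0.1,-18],-0.3],
    [[0,-0.1,-22],-0.3],
    [[0,-0.1,-25],-0.3],
    [[0,-0.1,-27],-0.3],
    [[0,-0.1,-28],-0.3],
    [[0,-0.1,-28.2],-0.3]
  ]
}}

```text
clock: 2.65
tool_pos: [0.4919, 0.2203, 0.0037]
orientation: [179.9, -0.1, -82.6]
force: [0.4, -0.8, 0.0]
opening: 0.0869
```

Request:
{"name": "apply_moves", "arguments": {
  "motion": [
    [[0,0,0],0],
    [[0,0,0],0],
    [[0,0,0],0],
    [[0,0,0],0],
    [[0,0,0],0],
    [[0,0,0],0],
    [[0,0,0],0]
  ],
  "hand": 3
}}

```text
clock: 3.35
tool_pos: [0.4928, 0.2198, 0.0048]
orientation: [-180.0, 0.0, -82.6]
force: [-0.9, -0.4, 3.7]
opening: 0.0459
```

```bash
python3 - <<'E'
from m import *
W,im,o=wsnap('w2')
print(o['clock'],o['tool_pos'],o['orientation'],o['opening'],o['force'])
E
```

```text
3.35 [0.49283234 0.2197843  0.00484831] [-1.79985643e+02  4.31251680e-03 -8.26447072e+01] 0.04593981752854225 [-0.89748799 -0.38776431  3.70757966]
```

View pics/w2.png

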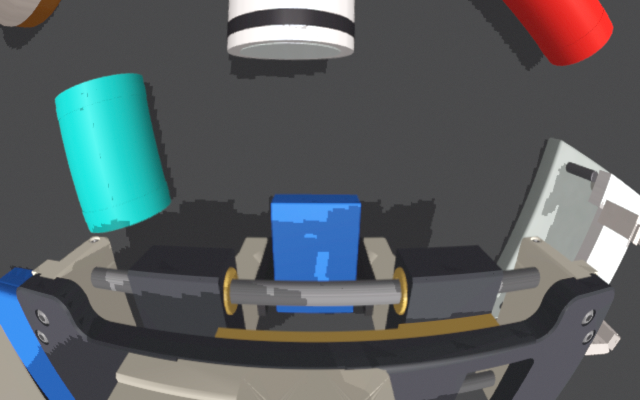

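Request:
{"name": "apply_moves", "arguments": {
  "motion": [
    [[0,0,1],0],
    [[0,0,4],0],
    [[0,0,8],0],
    [[-1,-2,12],-2],
    [[-2,-5,15],-6],
    [[-3,-9,17],-10],
    [[-4,-13,18],-14],
    [[-5,-16,18],-16.8],
    [[-6,-17.5,18],-16.8],
    [[-6,-18,18],-16.8]
  ]
}}

```text
clock: 4.4
tool_pos: [0.4313, 0.0384, 0.1849]
orientation: [180.0, 0.0, -99.5]
force: [-0.1, 0.2, -1.6]
opening: 0.0454
```

Request:
{"name": "apply_moves", "arguments": {
  "motion": [
    [[0,0,0],0],
    [[0,0,0],0],
    [[0,0,0],0]
  ]
}}

```text
clock: 4.7
tool_pos: [0.4331, 0.0406, 0.1844]
orientation: [180.0, -0.0, -99.4]
force: [0.5, 0.2, -0.3]
opening: 0.046
```

```bash
python3 - <<'E'
from m import *
W,im,o=wsnap('w3')
print(o['clock'],o['tool_pos'],o['orientation'],o['opening'],o['force'])
E
python3 w1.py w3
```

```text
4.7 [0.43307755 0.04060223 0.18435288] [ 1.79978877e+02 -1.80090471e-02 -9.93778032e+01] 0.045983349604415066 [ 0.52650627  0.19995989 -0.25445365]
spacer 0Traceback (most recent call last):
  File "w1.py", line 9, in <module>
    pixrect(tag,near(.492,.217,.06)&blue,.016,'spacerpix')
    ~~~~~~~^^^^^^^^^^^^^^^^^^^^^^^^^^^^^^^^^^^^^^^^^^^^^^^
  File "m.py", line 33, in pixrect
    n,l,st,_=cv2.connectedComponentsWithStats(mask.astype(np.uint8)); k=1+np.argmax(st[1:,4])
                                                                          ~~~~~~~~~^^^^^^^^^^
    return _wrapfunc(a, 'argmax', axis=axis, out=out, **kwds)
    return bound(*args, **kwds)
ValueError: attempt to get argmax of an empty sequence
```

View pics/w3.png

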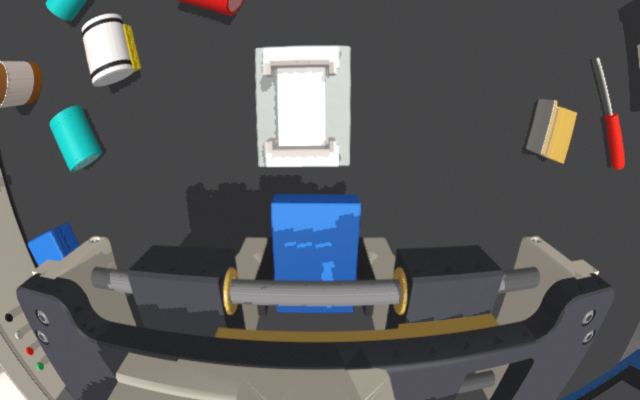

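The fixture appears square-on at about (303,107). The spacer is held straight in the jaws, with its far edge at rows 196–204.

```bash
cat > fx.py <<'E'
from m import *
import sys
tag=sys.argv[1]
W,im=wcloud(tag); H,S,V=colmask(im); X,Y,Z=W[...,0],W[...,1],W[...,2]
near=np.hypot(X-.512,Y-.04)<.1
cmax=near&(Z<.12)
rep('base',W,cmax&(Z>.008)&(Z<.02))
rep('all',W,cmax&(Z>.008))
rep('top',W,cmax&(Z>.076))
rep('floorplane',W,cmax&(Z>.046)&(Z<.054)&(V>150))
P=W[cmax&(Z>.046)&(Z<.054)]; print(len(P),P.mean(0))
bl=(H>100)&(H<130)&(S>100)&(np.hypot(X-.433,Y-.04)<.09)&(Z>.1)
rep('heldspacer',W,bl)
E
python3 fx.py w3
python3 - <<'E'
from m import *
W,im=wcloud('w3')
c=im[30:330,230:380]; cv2.imwrite('pics/w3z.png',cv2.resize(c,(300,600),interpolation=cv2.INTER_CUBIC))
for r in range(188,216,2): print(r,im[r,316],np.round(W[r,316]*1000,1))
E
```

```text
base 4187 rect mm [512.8  41. ] [101.  130.6] 80.9 z [12.4 14.3 15.8]
all 11206 rect mm [512.8  41. ] [101.  130.6] 80.9 z [12.9 49.9 80.7]
top 1243 rect mm [512.7  41.5] [61.3 86.2] 81.0 z [76.1 79.4 81.8]
floorplane 5175 rect mm [512.8  41. ] [ 69.9 114.5] 81.2 z [48.7 50.3 51.9]
5191 [0.51363768 0.04027777 0.05032899]
heldspacer 7939 rect mm [431.9  41.5] [49.7 71. ] 79.4 z [185.4 195.7 197.2]
188 [49 47 47] [417.6  42.3   0.8]
190 [49 47 47] [415.5  42.6   1.7]
192 [50 46 47] [4.126e+02 4.310e+01 2.000e-01]
194 [105  60  38] [409.7  43.5  -1.6]
196 [133  68  28] [465.9  35.  184.6]
198 [134  68  29] [466.1  35.  188.5]
200 [136  72  31] [465.5  35.1 190.1]
202 [149  78  34] [466.2  35.  195.4]
204 [233 142  68] [465.   35.2 195. ]
206 [242 151  76] [464.3  35.3 196. ]
208 [242 151  74] [463.2  35.5 195.9]
210 [242 151  75] [462.1  35.7 195.8]
212 [242 151  74] [461.2  35.9 196.1]
214 [242 151  74] [460.3  36.  196.5]
```

View pics/w3z.png

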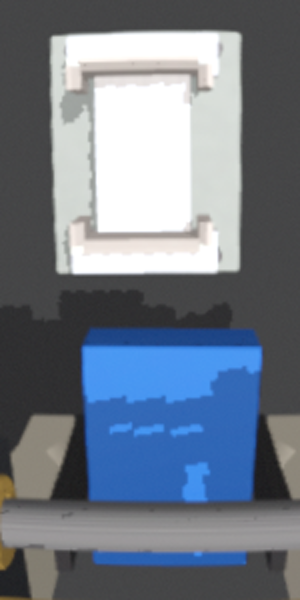

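```bash
python3 - <<'E'
from m import *
W,im=wcloud('w3'); H,S,V=colmask(im); X,Y,Z=W[...,0],W[...,1],W[...,2]
a=np.radians(-9.4); ex=np.array([np.cos(a),np.sin(a)]); ey=np.array([-ex[1],ex[0]])
L=(W[...,:2]-[.43308,.0406])*1000; lx=L@ex; ly=L@ey
bl=(H>100)&(H<130)&(S>100)&(abs(lx)<60)&(abs(ly)<40)&(Z>.1)
for r in (206,212,220,230,240):
    q=np.where(bl[r]&(Z[r]>.19))[0]; print('sp',r,q.min(),q.max(),ly[r,q.min()],ly[r,q.max()],lx[r,316])
print(np.percentile(lx[bl],[1,50,99]))
a=np.radians(-9.1); ex=np.array([np.cos(a),np.sin(a)]); ey=np.array([-ex[1],ex[0]])
L=(W[...,:2]-[.5128,.041])*1000; lx=L@ex; ly=L@ey
f=(Z>.046)&(Z<.054)&(abs(lx)<60)&(abs(ly)<40)
for r in (90,100,110,120): q=np.where(f[r])[0]; print('floor',r,q.min(),q.max(),ly[r,q.min()],ly[r,q.max()])
w=(Z>.076)&(Z<.085)&(abs(lx)<60)&(abs(ly)<40); print('walls',np.percentile(lx[w],[1,99]),np.percentile(ly[w],[1,99]))
E
```

```text
sp 206 271 360 22.714574520032976 -22.436790924486036 31.655006479480498
sp 212 271 360 22.836377223190656 -22.518312388317373 28.49066288734523
sp 220 271 360 23.047339612243388 -22.913763140774112 23.8224596777173
sp 230 272 358 22.85394780149359 -21.992485370484935 18.2179020244096
sp 240 273 358 22.585736120860602 -22.348472722283798 12.388210692965629
[-35.01668307  13.41670611  33.65140081]
floor 90 278 324 21.21916879216965 -21.52711260828316
floor 100 278 324 21.29276098926055 -21.501401384949652
floor 110 278 324 21.545003989946252 -21.521114444882343
floor 120 278 324 21.667385275484715 -21.49009830517274
walls [-42.66504205  42.51645445] [-30.047416    30.22834421]
```

Request:
{"name": "apply_moves", "arguments": {
  "motion": [
    [[1,0,0],0.3],
    [[3.5,0,0],0.3],
    [[6,0,0],0.3],
    [[7.5,0,-1],0.3],
    [[8.1,0,-3],0.3],
    [[8.1,0,-5],0.3],
    [[8.1,0,-6.5],0.3],
    [[8.1,0,-7.5],0.3],
    [[8.1,0,-7.5],0.3],
    [[8.1,0,-7.5],0.3]
  ]
}}

```text
clock: 5.75
tool_pos: [0.5143, 0.04, 0.1098]
orientation: [-180.0, -0.0, -99.1]
force: [-0.6, -0.3, -0.5]
opening: 0.0456
```

```bash
python3 - <<'E'
from m import *
W,im,o=wsnap('w4')
print(o['clock'],o['tool_pos'],o['orientation'],o['opening'],o['force'])
c=im[130:400,180:460]; cv2.imwrite('pics/w4z.png',cv2.resize(c,(600,578),interpolation=cv2.INTER_CUBIC))
E
```

```text
5.75 [0.51426569 0.03999008 0.10981401] [-1.79987710e+02 -1.28317591e-02 -9.91090004e+01] 0.045590692972419064 [-0.61952261 -0.25086012 -0.47393837]
```

View pics/w4z.png

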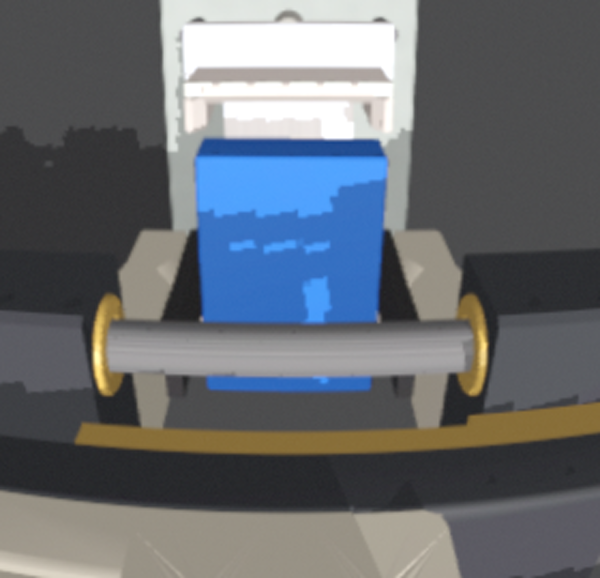

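The spacer is centred between the stubs and is about to enter. Descending.

Request:
{"name": "apply_moves", "arguments": {
  "motion": [
    [[0,0.05,-1],0],
    [[0,0.05,-2],0],
    [[0,0.05,-3],0],
    [[0,0.05,-3.7],0],
    [[0,0.05,-4.3],0],
    [[0,0.05,-4.7],0],
    [[0,0.05,-5.1],0],
    [[0,0.05,-5.3],0],
    [[0,0.05,-5.4],0],
    [[0,0.05,-5.4],0]
  ]
}}

```text
clock: 6.8
tool_pos: [0.5138, 0.0403, 0.0556]
orientation: [-180.0, 0.0, -99.1]
force: [-0.3, 0.6, -0.8]
opening: 0.0452
```

```bash
python3 - <<'E'
from m import *
W,im,o=wsnap('w5')
print(o['clock'],o['tool_pos'],o['orientation'],o['opening'],o['force'])
c=im[130:400,180:460]; cv2.imwrite('pics/w5z.png',cv2.resize(c,(600,578),interpolation=cv2.INTER_CUBIC))
E
```

```text
6.8 [0.51378433 0.04033788 0.05561714] [-1.79990397e+02  4.37488821e-03 -9.91358143e+01] 0.04517847948870671 [-0.27911318  0.55016678 -0.8317213 ]
```

View pics/w5z.png

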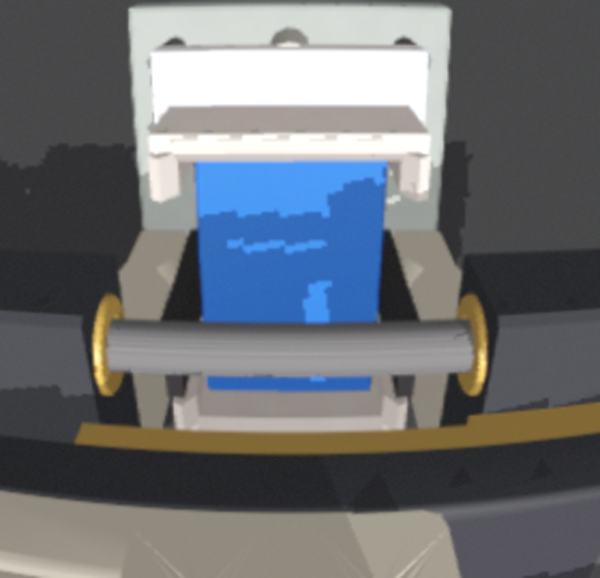

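It is inside the pocket and hasn't touched the floor yet. I'll lower it about 1 mm and release.

Request:
{"name": "apply_moves", "arguments": {
  "motion": [
    [[0,0,-0.1],0],
    [[0,0,-0.15],0],
    [[0,0,-0.15],0]
  ]
}}

```text
clock: 7.15
tool_pos: [0.514, 0.0404, 0.0549]
orientation: [-180.0, 0.0, -99.1]
force: [-3.0, 0.5, 6.8]
opening: 0.0456
```

Request:
{"name": "apply_moves", "arguments": {
  "motion": [
    [[0,0,0],0],
    [[0,0,0],0],
    [[0,0,0],0],
    [[0,0,0],0],
    [[0,0,0],0],
    [[0,0,2],0],
    [[0,0,6],0],
    [[-1,0,10],0],
    [[-4,0,13],0],
    [[-8,0,13],0]
  ],
  "hand": 8.7
}}

```text
clock: 8.15
tool_pos: [0.4361, 0.0413, 0.1878]
orientation: [-179.7, 0.2, -99.1]
force: [-1.2, 0.0, 0.5]
opening: 0.0871
```

Request:
{"name": "apply_moves", "arguments": {
  "motion": [
    [[0,0,0],0],
    [[0,0,0],0]
  ]
}}

```text
clock: 8.35
tool_pos: [0.4333, 0.0404, 0.1848]
orientation: [-179.9, 0.1, -99.1]
force: [1.1, -0.2, 0.6]
opening: 0.087
```

```bash
python3 - <<'E'
from m import *
W,im,o=wsnap('w6')
print(o['clock'],o['tool_pos'],o['orientation'],o['opening'],o['force'])
H,S,V=colmask(im); X,Y,Z=W[...,0],W[...,1],W[...,2]
bl=(H>100)&(H<130)&(S>100)&(np.hypot(X-.512,Y-.04)<.05)
rep('sp',W,bl); rep('base',W,(np.hypot(X-.512,Y-.04)<.1)&(Z>.008)&(Z<.12))
E
```

```text
8.35 [0.43332771 0.04042116 0.18475196] [-1.79912924e+02  7.18652975e-02 -9.90844937e+01] 0.08702680795439036 [ 1.11126866 -0.16026277  0.58549479]
sp 3919 rect mm [515.   43.1] [54.2 73.1] 80.3 z [64.7 66.3 67.8]
base 11133 rect mm [512.6  41. ] [101.  129.5] 81.0 z [13.  62.4 80.7]
```

View pics/w6.png

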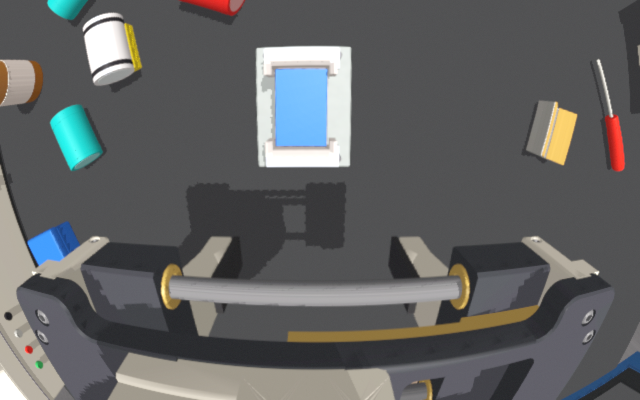

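The spacer lies flat: its top is at 66.3 mm and it is centred. On to the V-block.

Request:
{"name": "apply_moves", "arguments": {
  "motion": [
    [[0,-2,1],-1],
    [[0,-6,3],-3],
    [[0,-10,5],-5],
    [[0,-14,7],-7],
    [[0,-18,8],-9],
    [[0.5,-22,8],-11],
    [[1,-26,8],-13],
    [[1.5,-29,8],-13],
    [[2,-31,8],-13],
    [[2,-31.5,8],-13]
  ]
}}

```text
clock: 9.4
tool_pos: [0.4543, -0.2771, 0.2625]
orientation: [179.9, -0.1, -112.3]
force: [-0.7, -0.0, 0.1]
opening: 0.0865
```

Request:
{"name": "apply_moves", "arguments": {
  "motion": [
    [[0,0,0],0],
    [[0,0,0],0],
    [[0,0,0],0]
  ]
}}

```text
clock: 9.7
tool_pos: [0.4538, -0.274, 0.2641]
orientation: [-180.0, 0.0, -112.1]
force: [-0.3, -0.5, 0.1]
opening: 0.0871
```

```bash
python3 - <<'E'
from m import *
W,im,o=wsnap('w7')
print(o['clock'],o['tool_pos'],o['orientation'],o['opening'],o['force'])
H,S,V=colmask(im); X,Y,Z=W[...,0],W[...,1],W[...,2]
n=(np.hypot(X-.452,Y+.275)<.07)
rep('vb',W,n&(Z>.006)&(Z<.1)); rep('vbtop',W,n&(Z>.031)&(Z<.1)); rep('brass',W,n&(H>10)&(H<30)&(S>100)&(Z<.1))
E
```

```text
9.7 [ 0.45379158 -0.27396891  0.26410715] [-1.79996007e+02  4.09535072e-03 -1.12082584e+02] 0.08712381081234054 [-0.28591854 -0.48928166  0.08145987]
vb 1920 rect mm [ 451.7 -273.6] [46.3 70.7] 67.5 z [12.7 27.2 36.6]
vbtop 610 rect mm [ 451.6 -274. ] [45.7 70.6] 67.1 z [31.2 34.7 37.1]
brass 1713 rect mm [ 447.  -271.3] [51.5 81.2] 67.5 z [ 0.7 28.3 36.6]
```

View pics/w7.png

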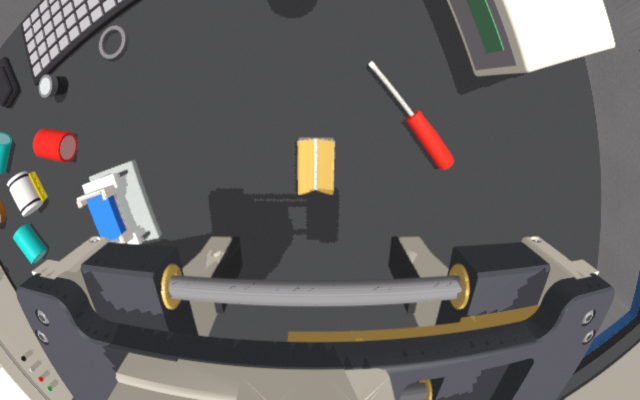

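Request:
{"name": "apply_moves", "arguments": {
  "motion": [
    [[-0.2,0,-2],-0.6],
    [[-0.2,0,-6],-0.6],
    [[-0.2,0,-10],-0.6],
    [[-0.2,0,-14],-0.6],
    [[-0.2,0,-18],-0.6],
    [[-0.2,0,-21.5],-0.6],
    [[-0.2,0,-24],-0.6],
    [[-0.2,0,-25.5],-0.6],
    [[-0.2,0,-25.8],-0.6],
    [[-0.2,0,-25.8],-0.6]
  ]
}}

```text
clock: 10.75
tool_pos: [0.452, -0.2743, 0.0062]
orientation: [180.0, -0.0, -112.7]
force: [0.2, -0.1, 0.1]
opening: 0.087
```

Request:
{"name": "apply_moves", "arguments": {
  "motion": [
    [[0,0,0],0],
    [[0,0,0],0],
    [[0,0,0],0],
    [[0,0,0],0],
    [[0,0,0],0],
    [[0,0,0],0],
    [[0,0,0],0]
  ],
  "hand": 3
}}

```text
clock: 11.45
tool_pos: [0.4518, -0.2747, 0.0062]
orientation: [-180.0, 0.0, -112.7]
force: [-0.2, 0.7, 2.7]
opening: 0.0456
```

Request:
{"name": "apply_moves", "arguments": {
  "motion": [
    [[0,0,1],0],
    [[0,0,4],0],
    [[0,1,8],0],
    [[0,4,12],0],
    [[-0.5,8,16],2],
    [[-0.5,12,19],5],
    [[-1,16,20],8],
    [[-1,20,20],11],
    [[-1.5,24,20],13.6],
    [[-2,28,20],13.6]
  ]
}}

```text
clock: 12.45
tool_pos: [0.4307, 0.0067, 0.2066]
orientation: [-180.0, 0.0, -99.1]
force: [1.2, 1.1, -2.2]
opening: 0.0457
```

Request:
{"name": "apply_moves", "arguments": {
  "motion": [
    [[0,2.5,0],0],
    [[0,3.5,-1],0],
    [[0,3.5,-1.5],0],
    [[0,3.5,-1.5],0],
    [[0,3.5,-1.5],0]
  ]
}}

```text
clock: 12.95
tool_pos: [0.4314, 0.0393, 0.1908]
orientation: [180.0, -0.0, -99.2]
force: [0.7, -0.5, -2.6]
opening: 0.0458
```

```bash
python3 - <<'E'
from m import *
W,im,o=wsnap('w8')
print(o['clock'],o['tool_pos'],o['orientation'],o['opening'],o['force'])
X,Y,Z=W[...,0],W[...,1],W[...,2]
rep('base',W,(np.hypot(X-.512,Y-.04)<.1)&(Z>.008)&(Z<.12))
y=np.radians(o['orientation'][2]+90); ex=np.array([np.cos(y),np.sin(y)]); ey=np.array([-ex[1],ex[0]])
L=(W[...,:2]-o['tool_pos'][:2])*1000; lx=L@ex; ly=L@ey; zz=(Z-o['tool_pos'][2])*1000
for r in range(150,240,4): print(r,im[r,330],np.round([lx[r,330],ly[r,330],zz[r,330]],1))
for r in (190,200,210,220):print(r,[(c,np.round(ly[r,c],1),np.round(zz[r,c],1)) for c in range(262,374,10)])
E
```

```text
12.95 [0.43142648 0.03934514 0.19083818] [ 1.79954935e+02 -4.64079020e-02 -9.91941229e+01] 0.045757676079187334 [ 0.72434525 -0.51325556 -2.57495335]
base 10811 rect mm [512.4  41.2] [100.7 130.1] 80.5 z [13.  57.6 80.7]
150 [255 255 255] [  39.8  -13.1 -113.6]
154 [255 255 255] [  31.7  -14.4 -139.5]
158 [255 255 255] [  27.7  -14.4 -139.4]
162 [255 255 255] [  23.2  -14.6 -142. ]
166 [82 80 80] [   8.7  -17.1 -190.6]
170 [82 81 80] [   4.   -17.2 -190.6]
174 [81 79 79] [  -0.8  -17.2 -190.8]
178 [82 80 80] [  -5.5  -17.3 -190.2]
182 [81 80 79] [ -10.2  -17.3 -189.9]
186 [59 59 58] [ -15.3  -17.4 -190.8]
190 [100 104 104] [ -20.2  -17.5 -190.8]
194 [137 145 146] [34.6 -7.6  0.8]
198 [150 157 159] [34.9 -7.2  8.5]
202 [113 161 190] [34.5 -7.  13.8]
206 [108 207 248] [33.6 -6.8 17.2]
210 [108 207 248] [31.6 -6.9 17.3]
214 [108 207 248] [29.2 -6.9 16.5]
218 [108 207 248] [27.3 -7.  17.1]
222 [108 207 248] [25.4 -7.  17.5]
226 [108 207 248] [23.1 -7.  17.3]
230 [ 93 183 223] [20.6 -7.1 16.6]
234 [ 83 168 208] [18.7 -7.1 17.1]
238 [ 84 169 208] [16.5 -7.1 17.3]
190 [(262, np.float64(62.8
[... 1402 characters left out ...]
2, np.float64(-12.3), np.float64(22.3)), (352, np.float64(-16.6), np.float64(25.0)), (362, np.float64(-21.1), np.float64(26.4)), (372, np.float64(-68.8), np.float64(-189.3))]
220 [(262, np.float64(65.3), np.float64(-191.0)), (272, np.float64(20.1), np.float64(28.1)), (282, np.float64(15.9), np.float64(24.6)), (292, np.float64(11.5), np.float64(19.9)), (302, np.float64(6.9), np.float64(16.1)), (312, np.float64(2.0), np.float64(7.7)), (322, np.float64(-3.1), np.float64(12.6)), (332, np.float64(-7.9), np.float64(18.5)), (342, np.float64(-12.4), np.float64(22.0)), (352, np.float64(-16.6), np.float64(26.8)), (362, np.float64(-20.9), np.float64(29.3)), (372, np.float64(-70.1), np.float64(-191.5))]
```

View pics/w8.png

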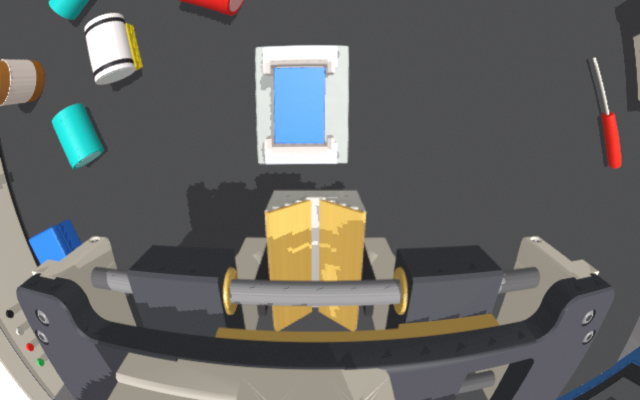

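Request:
{"name": "apply_moves", "arguments": {
  "motion": [
    [[1,0,0],0.1],
    [[3.5,0.1,0],0.1],
    [[6,0.1,0],0.1],
    [[7.5,0.15,-1],0.1],
    [[8.1,0.15,-3],0.1],
    [[8.1,0.15,-5],0.1],
    [[8.1,0.15,-6.5],0.1],
    [[8.1,0.15,-8],0.1],
    [[8.1,0.15,-8.5],0.1],
    [[8.1,0.15,-8.5],0.1],
    [[8.1,0.15,-8.5],0.1]
  ]
}}

```text
invalid input
```

Request:
{"name": "apply_moves", "arguments": {
  "motion": [
    [[1,0,0],0.1],
    [[3.5,0.1,0],0.1],
    [[6,0.1,0],0.1],
    [[7.5,0.15,-1],0.1],
    [[8.1,0.15,-3],0.1],
    [[8.1,0.15,-5],0.1],
    [[8.1,0.15,-6.5],0.1],
    [[8.1,0.15,-8],0.1],
    [[8.1,0.15,-8.5],0.1],
    [[8.1,0.15,-8.5],0.1]
  ]
}}

```text
clock: 14.0
tool_pos: [0.5129, 0.0412, 0.1055]
orientation: [179.9, -0.1, -99.1]
force: [0.6, -0.5, -2.0]
opening: 0.0457
```

```bash
python3 - <<'E'
from m import *
W,im,o=wsnap('w9')
print(o['clock'],o['tool_pos'],o['orientation'],o['opening'],o['force'])
c=im[130:400,180:460]; cv2.imwrite('pics/w9z.png',cv2.resize(c,(600,578),interpolation=cv2.INTER_CUBIC))
E
```

```text
14.0 [0.51285016 0.0412202  0.10546187] [ 1.79932566e+02 -5.66306688e-02 -9.90753009e+01] 0.04566322803900646 [ 0.64051676 -0.46871222 -2.02087714]
```

View pics/w9z.png

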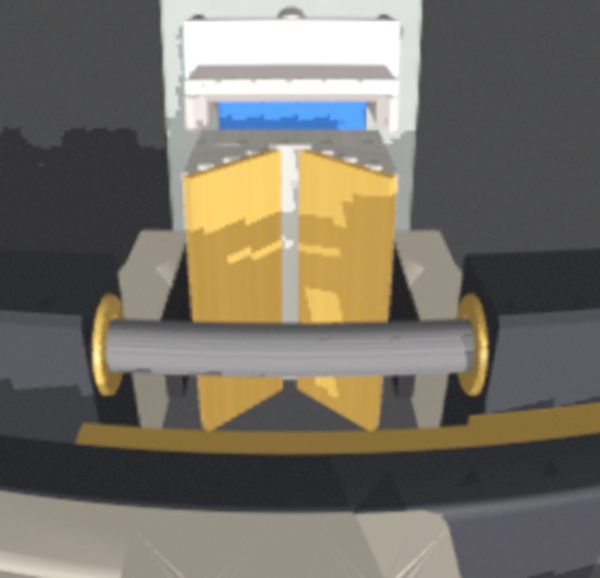

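The 11-row call was refused, and the valid call that followed did the move. The groove (u≈291) is centred on the stubs and spacer (u≈292). Descending.

Request:
{"name": "apply_moves", "arguments": {
  "motion": [
    [[0,0,-0.6],0],
    [[0,0,-1.2],0],
    [[0,0,-1.8],0],
    [[0,0,-2.3],0],
    [[0,0,-2.7],0],
    [[0,0,-3.0],0],
    [[0,0,-3.15],0],
    [[0,0,-3.15],0]
  ]
}}

```text
clock: 14.85
tool_pos: [0.5126, 0.0418, 0.0744]
orientation: [180.0, -0.0, -99.0]
force: [-0.3, 0.0, -2.9]
opening: 0.0456
```

```bash
python3 - <<'E'
from m import *
W,im,o=wsnap('w10')
print(o['clock'],o['tool_pos'],o['orientation'],o['opening'],o['force'])
c=im[130:400,180:460]; cv2.imwrite('pics/w10z.png',cv2.resize(c,(600,578),interpolation=cv2.INTER_CUBIC))
E
```

```text
14.85 [0.51263964 0.04181388 0.07438881] [ 1.79986837e+02 -1.09125198e-02 -9.90350082e+01] 0.045566098065844766 [-0.31778021  0.03802727 -2.87075849]
```

View pics/w10z.png

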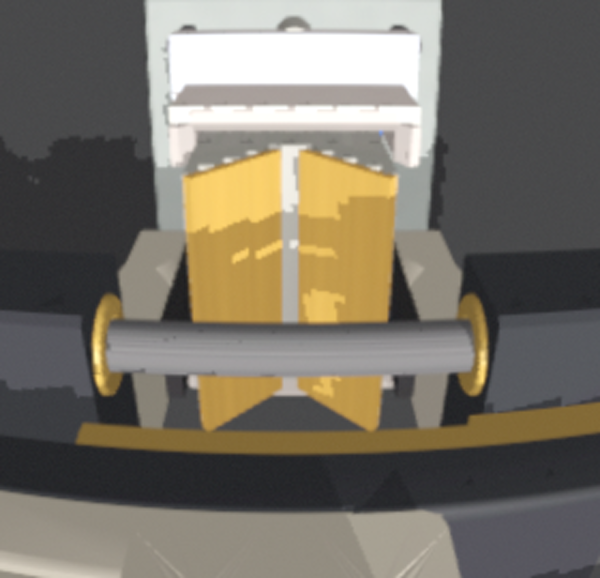

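Request:
{"name": "apply_moves", "arguments": {
  "motion": [
    [[0,0,-0.1],0],
    [[0,0,-0.15],0],
    [[0,0,-0.2],0],
    [[0,0,-0.2],0]
  ]
}}

```text
clock: 15.3
tool_pos: [0.5126, 0.0418, 0.0725]
orientation: [180.0, 0.0, -99.0]
force: [-0.3, 0.4, -1.3]
opening: 0.0458
```

Nearly touching. One more small step down, then release.

Request:
{"name": "apply_moves", "arguments": {
  "motion": [
    [[0,0,-0.05],0],
    [[0,0,-0.05],0]
  ]
}}

```text
clock: 15.5
tool_pos: [0.5128, 0.0418, 0.0723]
orientation: [-180.0, 0.0, -99.0]
force: [-0.3, -0.3, 0.7]
opening: 0.0457
```

Request:
{"name": "apply_moves", "arguments": {
  "motion": [
    [[0,0,0],0],
    [[0,0,0],0],
    [[0,0,0],0],
    [[0,0,0],0],
    [[0,0,0],0],
    [[0,0,2],0],
    [[0,0,6],0],
    [[-1,0,10],0],
    [[-4,0,12],0],
    [[-8,0,12],0]
  ],
  "hand": 8.7
}}

```text
clock: 16.5
tool_pos: [0.4345, 0.0426, 0.1949]
orientation: [-179.7, 0.1, -99.1]
force: [-0.7, 1.3, -0.7]
opening: 0.0872
```

Request:
{"name": "apply_moves", "arguments": {
  "motion": [
    [[0,0,0],0],
    [[0,0,0],0]
  ]
}}

```text
clock: 16.7
tool_pos: [0.4323, 0.0419, 0.1928]
orientation: [-179.9, 0.1, -99.0]
force: [0.8, 0.5, 0.7]
opening: 0.0873
```

```bash
python3 - <<'E'
from m import *
W,im,o=wsnap('w11')
print(o['clock'],o['tool_pos'],o['orientation'],o['opening'],o['force'])
X,Y,Z=W[...,0],W[...,1],W[...,2]
n=(np.hypot(X-.512,Y-.04)<.1)
H,S,V=colmask(im)
rep('base',W,n&(Z>.008)&(Z<.022)); rep('vbtop',W,n&(Z>.088)&(Z<.12)); rep('brass',W,n&(H>10)&(H<30)&(S>100)&(Z>.06)); rep('walls',W,n&(Z>.076)&(Z<.084)&(S<60))
E
```

```text
16.7 [0.43233133 0.04193265 0.1927635 ] [-1.79911424e+02  7.21411156e-02 -9.89818289e+01] 0.08731149472637278 [0.78232585 0.49915703 0.66198766]
base 3237 rect mm [512.7  41. ] [100.9 129.7] 81.2 z [12.5 14.2 15.8]
vbtop 3483 rect mm [512.6  42.5] [46.4 70.5] 81.3 z [ 88.4  96.4 102.6]
brass 7765 rect mm [494.9  19. ] [120.7  98.5] 79.1 z [ 84.7 102.  289.1]
walls 1363 rect mm [512.7  40.9] [61.8 85.1] 80.9 z [76.4 79.5 83.2]
```

View pics/w11.png

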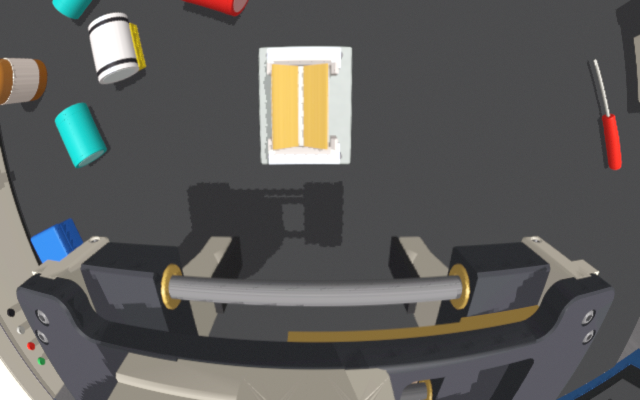

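The V-block is seated: top at 102 mm, centre (512.6, 42.5), within about 1.5 mm of the pocket centre. Next, the barrel.

Request:
{"name": "apply_moves", "arguments": {
  "motion": [
    [[0,0,3],1],
    [[1,1,6],3],
    [[4,4,8],5],
    [[7,7,9],7],
    [[10,10,9],9],
    [[13,13,9],11],
    [[16,16,9],13],
    [[18.5,19,9],15],
    [[19.6,20.3,9],15],
    [[19.6,20.3,9],15]
  ]
}}

```text
clock: 17.75
tool_pos: [0.6305, 0.2465, 0.2788]
orientation: [179.8, -0.1, -84.0]
force: [-0.7, 0.1, -0.3]
opening: 0.087
```

Request:
{"name": "apply_moves", "arguments": {
  "motion": [
    [[0,0,0],0],
    [[0,0,0],0],
    [[0,0,0],0]
  ]
}}

```text
clock: 18.05
tool_pos: [0.6285, 0.2442, 0.2825]
orientation: [-180.0, 0.0, -84.1]
force: [0.7, -0.4, -1.1]
opening: 0.087
```

```bash
python3 - <<'E'
from m import *
W,im,o=wsnap('w12')
print(o['clock'],o['tool_pos'],o['orientation'],o['opening'],o['force'])
X,Y,Z=W[...,0],W[...,1],W[...,2]
H,S,V=colmask(im)
n=(np.hypot(X-.63,Y-.247)<.055)
rep('barrel',W,n&(Z>.025)&(Z<.1));rep('barreltop',W,n&(Z>.045)&(Z<.1)); rep('cradle',W,n&(H>15)&(H<32)&(S>120))
P=W[n&(Z>.05)&(Z<.1)]; 
# cylinder fit: axis line p0+dir in xy at height zc, r=25
from scipy.optimize import least_squares
f=lambda q:np.hypot(-(P[:,0]-.63)*np.sin(q[1])+(P[:,1]-q[0])*np.cos(q[1]),P[:,2]-q[2])-.025
s=least_squares(f,[.247,.1,.037],loss='soft_l1',f_scale=.001); q=s.x; print('cyl y@x=.63',q[0],np.degrees(q[1]),q[2])
t=(P[:,0]-.63)*np.cos(q[1])+(P[:,1]-q[0])*np.sin(q[1]); print('axial',np.percentile(t,[0.5,2,98,99.5]))
t=n&(H>75)&(H<100)&(S>100)
tm=(H>75)&(H<100)&(S>100)&(Z<.1); rep('turq',W,tm&(X<.6)); rep('red',W,((H<8)|(H>172))&(S>120)&(Z<.1)&(np.hypot(X-.64,Y-.1)<.15))
E
```

```text
18.05 [0.6285284  0.24416276 0.2825224 ] [-1.79971905e+02  1.38262462e-02 -8.40687375e+01] 0.08702727377435653 [ 0.69529449 -0.44319834 -1.12625086]
barrel 2158 rect mm [629.8 247.1] [72.  49.7] 6.6 z [40.2 59.1 63.4]
barreltop 1991 rect mm [629.9 247. ] [72.3 47.7] 5.0 z [46.4 59.6 63.4]
cradle 2504 rect mm [649.8 239.5] [109.3  47.3] 70.1 z [359.6 376.1 379.1]
cyl y@x=.63 0.24739179751900015 6.265007828786385 0.03749766618208458
axial [-0.03557898 -0.03381423  0.03367706  0.03428998]
turq 1750 rect mm [530.6 336.8] [94.9 63.3] 16.5 z [ 0.4 46.2 51.1]
red 1902 rect mm [660.4 105.2] [95.  55.8] 56.3 z [ 0.2 46.7 51.3]
```

View pics/w12.png

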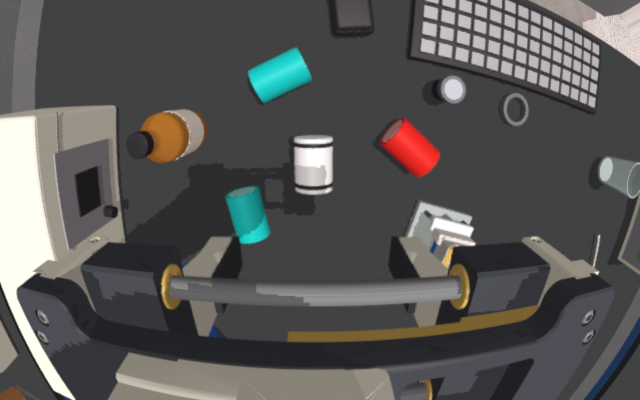

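```bash
python3 - <<'E'
from m import *
W,im=wcloud('w12'); 
print(W[130,145]*1000,W[135,170]*1000,W[125,195]*1000)
W,im=cloud('side0'); print(W[300,277]*1000,W[318,280]*1000)
E
```

```text
[669.26997379 444.92778502 119.29290472] [663.01839686 416.87235972 107.8033776 ] [669.51043536 408.74191114  47.89931933]
[655.6290468  444.03966692 151.36257265] [651.23356979 463.15469342 100.34663983]
```

Request:
{"name": "apply_moves", "arguments": {
  "motion": [
    [[0.1,0.3,-2],0.4],
    [[0.1,0.3,-6],0.4],
    [[0.1,0.3,-10],0.4],
    [[0.1,0.3,-13],0.4],
    [[0.1,0.3,-16],0.4],
    [[0.1,0.3,-17],0.4],
    [[0.1,0.3,-17],0.4],
    [[0.1,0.3,-17],0.4]
  ]
}}

```text
clock: 18.9
tool_pos: [0.6306, 0.2481, 0.1139]
orientation: [-179.9, 0.0, -83.6]
force: [-0.4, -0.1, 0.6]
opening: 0.0867
```

```bash
python3 - <<'E'
from m import *
W,im,o=wsnap('w13')
print(o['clock'],o['tool_pos'],o['orientation'],o['opening'],o['force'])
E
```

```text
18.9 [0.63058604 0.24813427 0.11386302] [-1.79878266e+02  3.40057523e-02 -8.36224082e+01] 0.08670933720774639 [-0.38246608 -0.14893488  0.62099236]
```

View pics/w13.png

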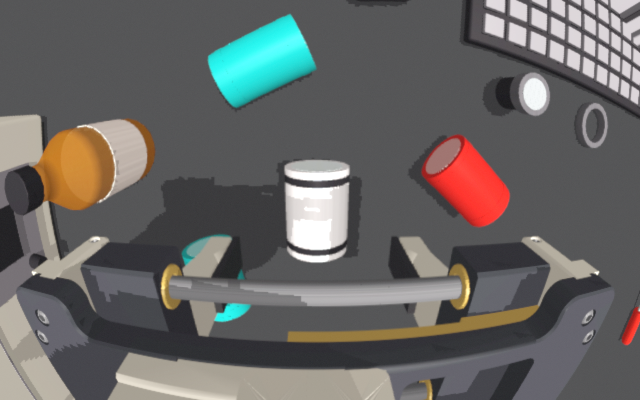

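The barrel is centred at (317,210). Before descending I'll check the clearance between the left finger and the turquoise look-alike at (215,280).

```bash
python3 - <<'E'
from m import *
for t in('w12','w1'):
    W,im=wcloud(t); H,S,V=colmask(im); X,Y,Z=W[...,0],W[...,1],W[...,2]
    m=(H>75)&(H<100)&(S>100)&(Z>.02)&(Z<.06)&(X<.62)
    P=W[m]*1000; print(np.percentile(P[:,:2],[1,99],axis=0)); rep('t',W,m)
E
```

```text
[[509.10969424 303.47598007]
 [581.97294996 362.21777999]]
t 1659 rect mm [543.4 333.8] [71.7 50.4] 16.5 z [25.5 46.7 51.1]
[[507.89470414 303.32840314]
 [580.21323698 360.27233124]]
t 1898 rect mm [543.2 333.8] [71.  49.2] 16.8 z [28.3 47.  51.2]
```

Request:
{"name": "apply_moves", "arguments": {
  "motion": [
    [[0,-0.05,-2],0],
    [[0,-0.05,-5],0],
    [[0,-0.05,-7.5],0],
    [[0,-0.05,-8.8],0],
    [[0,-0.05,-9.5],0],
    [[0,-0.05,-9.5],0]
  ]
}}

```text
clock: 19.55
tool_pos: [0.63, 0.2475, 0.0174]
orientation: [-180.0, 0.0, -83.6]
force: [-0.4, 0.5, 0.3]
opening: 0.0869
```

Request:
{"name": "apply_moves", "arguments": {
  "motion": [
    [[0,0,0],0],
    [[0,0,0],0],
    [[0,0,0],0],
    [[0,0,0],0],
    [[0,0,0],0],
    [[0,0,0],0]
  ],
  "hand": 3
}}

```text
clock: 20.15
tool_pos: [0.6298, 0.247, 0.0173]
orientation: [-180.0, -0.0, -83.6]
force: [0.2, -1.9, 2.7]
opening: 0.0493
```

Request:
{"name": "apply_moves", "arguments": {
  "motion": [
    [[0,0,1],0],
    [[0,0,3],0],
    [[0,0,7],0],
    [[0,0,11],0],
    [[-2,-1,15],-2],
    [[-5,-4,18],-6],
    [[-9,-8,19],-10],
    [[-12.5,-12,19],-14],
    [[-15.5,-16,19],-15.4],
    [[-18,-19,19],-15.4]
  ]
}}

```text
clock: 21.15
tool_pos: [0.4486, 0.0569, 0.2073]
orientation: [-180.0, 0.0, -99.1]
force: [1.2, -0.3, -2.0]
opening: 0.0493
```

Request:
{"name": "apply_moves", "arguments": {
  "motion": [
    [[-1.5,-1.3,0],0],
    [[-1.7,-1.5,0],0],
    [[-1.7,-1.5,0],0],
    [[-1.7,-1.5,0],0]
  ]
}}

```text
clock: 21.55
tool_pos: [0.4341, 0.0439, 0.2074]
orientation: [-180.0, 0.0, -99.0]
force: [0.0, 0.3, -2.6]
opening: 0.0493
```

```bash
python3 - <<'E'
from m import *
W,im,o=wsnap('w14')
print(o['clock'],o['tool_pos'],o['orientation'],o['opening'],o['force'])
X,Y,Z=W[...,0],W[...,1],W[...,2]
n=(np.hypot(X-.512,Y-.04)<.1); H,S,V=colmask(im)
rep('base',W,n&(Z>.008)&(Z<.022)); rep('vbtop',W,n&(Z>.088)&(Z<.12))
y=np.radians(o['orientation'][2]+90); ex=np.array([np.cos(y),np.sin(y)]); ey=np.array([-ex[1],ex[0]])
L=(W[...,:2]-o['tool_pos'][:2])*1000; lx=L@ex; ly=L@ey; zz=(Z-o['tool_pos'][2])*1000
for r in range(180,260,6): print(r,im[r,316],np.round([lx[r,316],ly[r,316],zz[r,316]],1))
b=(abs(lx)<37)&(abs(ly)<26)&(zz>0)&(zz<50)&(np.arange(400)[:,None]<275)
P=np.stack([lx[b],ly[b],zz[b]],-1)
from scipy.optimize import least_squares
f=lambda q:np.hypot(P[:,1]-q[0]-q[1]*P[:,0],P[:,2]-q[2]-q[3]*P[:,0])-25
s=least_squares(f,[0,0,19,0],loss='soft_l1',f_scale=1); print(len(P),s.x,np.percentile(P[:,0],[1,99]))
E
```

```text
21.55 [0.43412639 0.04388316 0.20737291] [-1.79967546e+02  2.83511138e-02 -9.90209985e+01] 0.04932886623530688 [ 0.0193048   0.25118778 -2.64861601]
base 3040 rect mm [512.3  41.1] [101.3 129.2] 80.8 z [12.5 14.2 15.9]
vbtop 3081 rect mm [512.7  42.3] [46.4 70.3] 81.4 z [ 88.3  96.4 102.6]
180 [77 75 75] [ -11.9   -0.8 -206.6]
186 [75 74 73] [ -19.3   -0.8 -206. ]
192 [162 163 167] [35.  -0.1 -1.6]
198 [167 170 167] [35.  -0.1  9. ]
204 [167 169 165] [35.3 -0.1 19. ]
210 [168 170 167] [34.7 -0.1 25.9]
216 [168 170 166] [35.3 -0.  34.8]
222 [195 197 198] [35.2 -0.  41.2]
228 [255 255 255] [34.5  0.  45.8]
234 [255 255 255] [31.4 -0.  44.8]
240 [63 61 63] [28.7 -0.  44.7]
246 [66 62 65] [26.4 -0.  45.7]
252 [204 206 211] [23.2 -0.  44.9]
258 [213 215 221] [20.  -0.  44.3]
8307 [ 3.65048347e-01  2.33378891e-03  2.10331981e+01 -4.51759298e-02] [ 5.59298651 35.52720216]
```

View pics/w14.png

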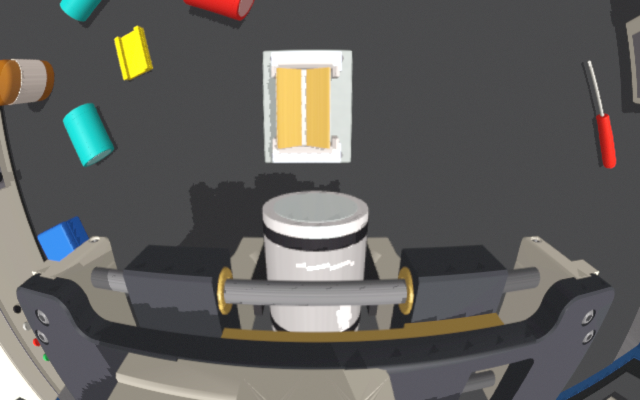

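Request:
{"name": "apply_moves", "arguments": {
  "motion": [
    [[1,0,0],0.3],
    [[3,0,0],0.3],
    [[5.5,-0.1,0],0.3],
    [[7.2,-0.15,-1],0.3],
    [[7.85,-0.15,-3],0.3],
    [[7.85,-0.15,-5.5],0.3],
    [[7.85,-0.15,-7.5],0.3],
    [[7.85,-0.15,-9],0.3],
    [[7.85,-0.15,-9.6],0.3],
    [[7.85,-0.15,-9.6],0.3]
  ]
}}

```text
clock: 22.6
tool_pos: [0.5121, 0.0418, 0.1099]
orientation: [179.9, -0.1, -98.7]
force: [1.0, -0.2, -2.9]
opening: 0.0497
```

```bash
python3 - <<'E'
from m import *
W,im,o=wsnap('w15')
print(o['clock'],o['tool_pos'],o['orientation'],o['opening'],o['force'])
c=im[110:400,180:460]; cv2.imwrite('pics/w15z.png',cv2.resize(c,(570,590),interpolation=cv2.INTER_CUBIC))
im,d,m,o=snap('side','s15'); cv2.imwrite('pics/s15z.png',cv2.resize(im[160:260,270:400],(780,600),interpolation=cv2.INTER_CUBIC))
E
```

```text
22.6 [0.51212175 0.04179436 0.10985211] [ 1.79882622e+02 -8.83089055e-02 -9.87171992e+01] 0.04965705232949257 [ 1.02245872 -0.23010363 -2.85660926]
```

View pics/w15z.png

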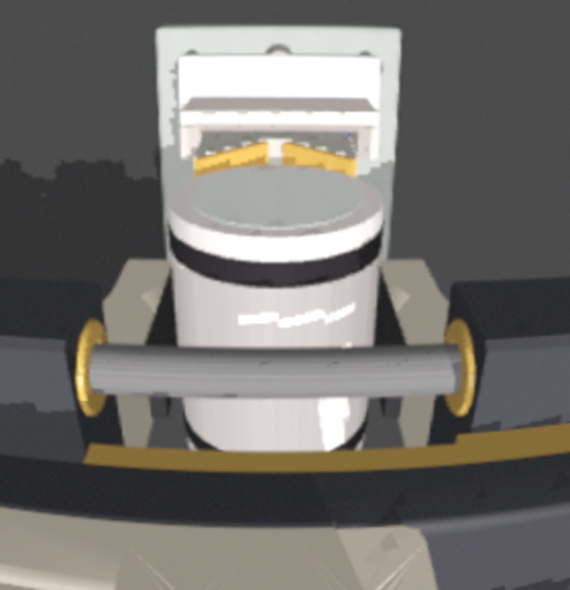

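View pics/s15z.png

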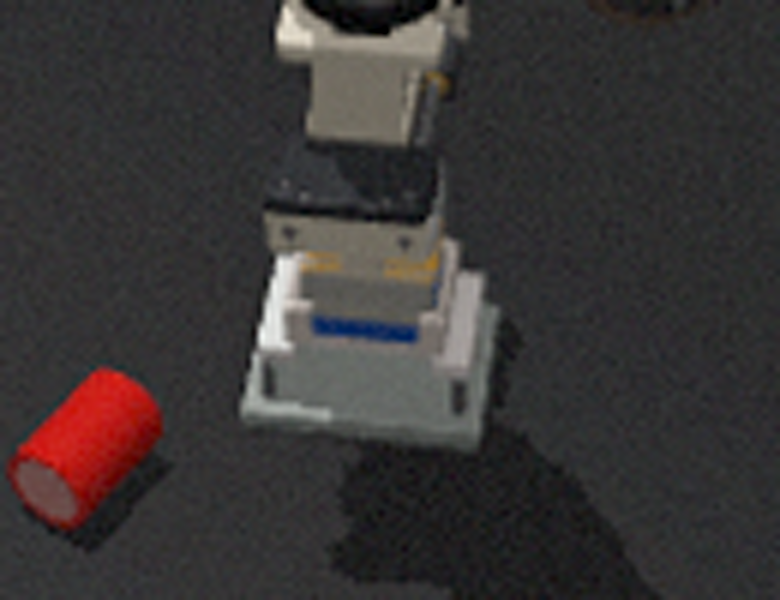

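The barrel and the groove are both centred at u≈276. Descending gently.

Request:
{"name": "apply_moves", "arguments": {
  "motion": [
    [[0,0,-0.3],0],
    [[0,0,-0.6],0],
    [[0,0,-0.8],0],
    [[0,0,-1.0],0],
    [[0,0,-1.1],0],
    [[0,0,-1.1],0],
    [[0,0,-1.1],0]
  ]
}}

```text
clock: 23.4
tool_pos: [0.512, 0.0417, 0.1001]
orientation: [-180.0, -0.0, -98.7]
force: [-0.4, 0.3, -3.5]
opening: 0.0493
```

Request:
{"name": "apply_moves", "arguments": {
  "motion": [
    [[0,0,-0.05],0],
    [[0,0,-0.1],0],
    [[0,0,-0.1],0]
  ]
}}

```text
clock: 23.7
tool_pos: [0.512, 0.0417, 0.099]
orientation: [180.0, -0.0, -98.7]
force: [0.2, -0.4, -3.0]
opening: 0.0494
```

Request:
{"name": "apply_moves", "arguments": {
  "motion": [
    [[0,0,-0.05],0],
    [[0,0,-0.1],0],
    [[0,0,-0.1],0]
  ]
}}

```text
clock: 24.0
tool_pos: [0.5119, 0.0417, 0.098]
orientation: [180.0, -0.0, -98.7]
force: [-0.2, 0.1, -3.2]
opening: 0.0492
```

Request:
{"name": "apply_moves", "arguments": {
  "motion": [
    [[0,0,-0.05],0],
    [[0,0,-0.1],0],
    [[0,0,-0.1],0]
  ]
}}

```text
clock: 24.3
tool_pos: [0.5119, 0.0418, 0.097]
orientation: [180.0, -0.0, -98.7]
force: [-0.2, -0.8, -3.3]
opening: 0.0491
```

Request:
{"name": "apply_moves", "arguments": {
  "motion": [
    [[0,0,-0.05],0],
    [[0,0,-0.05],0],
    [[0,0,-0.1],0],
    [[0,0,-0.1],0]
  ]
}}

```text
clock: 24.7
tool_pos: [0.5121, 0.0418, 0.0963]
orientation: [-180.0, 0.0, -98.7]
force: [-1.9, 1.6, 1.8]
opening: 0.0494
```

Contact (+5 N). I'll let go briefly so the barrel settles on both faces, then look.

Request:
{"name": "apply_moves", "arguments": {
  "motion": [
    [[0,0,0],0],
    [[0,0,0],0],
    [[0,0,0],0],
    [[0,0,0],0],
    [[0,0,0],0],
    [[0,0,0],0]
  ],
  "hand": 6.5
}}

```text
clock: 25.3
tool_pos: [0.512, 0.0418, 0.096]
orientation: [180.0, -0.0, -98.7]
force: [0.2, -0.1, 0.7]
opening: 0.0648
```

```bash
cat > bf.py <<'E'
from m import *
import sys
from scipy.optimize import least_squares
tag=sys.argv[1]
W,im,o=wsnap(tag)
print(o['clock'],o['tool_pos'],o['orientation'],o['opening'],o['force'])
c=im[90:400,180:460]; cv2.imwrite(f'pics/{tag}z.png',cv2.resize(c,(540,598),interpolation=cv2.INTER_CUBIC))
# pocket-frame points
a=np.radians(-9.0); ex=np.array([np.cos(a),np.sin(a)]); ey=np.array([-ex[1],ex[0]])
L=(W[...,:2]-[.5127,.0411])*1000; lx=L@ex; ly=L@ey; Z=W[...,2]*1000
b=(abs(lx)<36)&(abs(ly)<25)&(Z>110)&(Z<150)&(np.arange(400)[:,None]<280)
P=np.stack([lx[b],ly[b],Z[b]],-1); P=P[P[:,0]<33]
f=lambda q:np.hypot(P[:,1]-q[0]-q[1]*P[:,0],P[:,2]-q[2])-25
s=least_squares(f,[0,0,116],loss='soft_l1',f_scale=1).x; print('barrel y,slope,zaxis',s)
e=(abs(ly)<15)&(Z>105)&(Z<135)&(lx>20)&(lx<50); print('end face x',np.median(lx[e]))
w=(abs(lx)<60)&(abs(ly)<35)&(Z>60)&(Z<90)&(lx>36); 
zz=Z[w]; print('far wall top z',np.percentile(zz,[90,95,98]))
E
python3 bf.py w16
```

```text
25.3 [0.51197747 0.04176681 0.09602839] [ 1.79999168e+02 -2.37129192e-03 -9.87364831e+01] 0.06480832651739328 [ 0.24195675 -0.14738341  0.71828251]
barrel y,slope,zaxis [ 1.22459010e+00 -5.65910788e-04  1.16736933e+02]
end face x 34.23804511622987
far wall top z [80.68398458 80.97687956 81.39163381]
```

View pics/w16z.png

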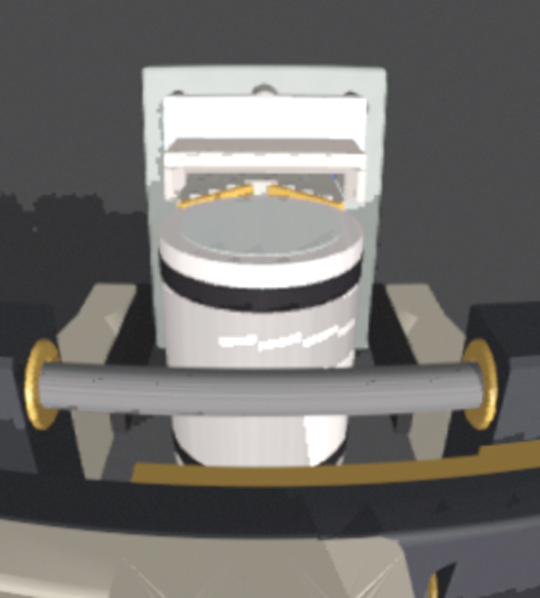

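The barrel is seated: axis at 116.7 mm against 116.5 expected, and the same y as the V-block. Regrip and press.

Request:
{"name": "apply_moves", "arguments": {
  "motion": [
    [[0,0,0],0],
    [[0,0,0],0],
    [[0,0,0],0],
    [[0,0,0],0],
    [[0,0,0],0],
    [[0,0,0],0]
  ],
  "hand": 3
}}

```text
clock: 25.95
tool_pos: [0.512, 0.0419, 0.0961]
orientation: [-180.0, 0.0, -98.7]
force: [-0.1, 1.4, 0.5]
opening: 0.0493
```

Request:
{"name": "apply_moves", "arguments": {
  "motion": [
    [[0,0,-0.05],0],
    [[0,0,-0.1],0],
    [[0,0,-0.15],0],
    [[0,0,-0.2],0],
    [[0,0,-0.25],0],
    [[0,0,-0.3],0],
    [[0,0,-0.3],0],
    [[0,0,-0.3],0]
  ]
}}

```text
clock: 26.75
tool_pos: [0.512, 0.0418, 0.0931]
orientation: [-180.0, 0.0, -98.7]
force: [-2.4, 2.9, 3.6]
opening: 0.0492
```

```bash
python3 bf.py w17
```

```text
26.75 [0.51202565 0.04184503 0.09309001] [-1.79994541e+02  5.18457480e-03 -9.87367946e+01] 0.04924565010649555 [-2.44801632  2.86496555  3.56621053]
barrel y,slope,zaxis [8.32990869e-01 1.06842860e-02 1.13801184e+02]
end face x 34.189439512360536
far wall top z [77.77379866 78.0665603  78.40693621]
```

It sinks together with the barrel. Continuing 7 mm to about 10 mm.

Request:
{"name": "apply_moves", "arguments": {
  "motion": [
    [[0,0,-0.08],0],
    [[0,0,-0.16],0],
    [[0,0,-0.24],0],
    [[0,0,-0.32],0],
    [[0,0,-0.4],0],
    [[0,0,-0.48],0],
    [[0,0,-0.56],0],
    [[0,0,-0.64],0],
    [[0,0,-0.7],0],
    [[0,0,-0.7],0]
  ]
}}

```text
clock: 27.8
tool_pos: [0.5121, 0.0418, 0.0864]
orientation: [-180.0, 0.0, -98.7]
force: [-3.2, 3.1, 8.8]
opening: 0.0496
```

Request:
{"name": "apply_moves", "arguments": {
  "motion": [
    [[0,0,0],0],
    [[0,0,0],0],
    [[0,0,0],0]
  ]
}}

```text
clock: 28.1
tool_pos: [0.5121, 0.0418, 0.0865]
orientation: [-180.0, 0.0, -98.7]
force: [-3.2, 4.1, 9.0]
opening: 0.0496
```

```bash
python3 bf.py w18; python3 - <<'E'
from m import *
im,d,m,o=snap('side','s18'); cv2.imwrite('pics/s18z.png',cv2.resize(im[160:260,270:400],(780,600),interpolation=cv2.INTER_CUBIC)); print(ctrl.get_obs()['force'],ctrl.get_obs()['tool_pos'])
E
```

```text
28.1 [0.51210854 0.04183955 0.08647558] [-1.79975594e+02  1.04199590e-02 -9.87296596e+01] 0.04960707061757106 [-3.23453158  4.0549744   9.00160312]
barrel y,slope,zaxis [8.34512888e-01 1.06703701e-02 1.07211266e+02]
end face x 31.96905896299504
far wall top z [71.27223922 71.62899048 71.99047784]
[-3.64297466  3.05713373  8.54018609] [0.51210234 0.04183579 0.08646404]
```

View pics/w18z.png

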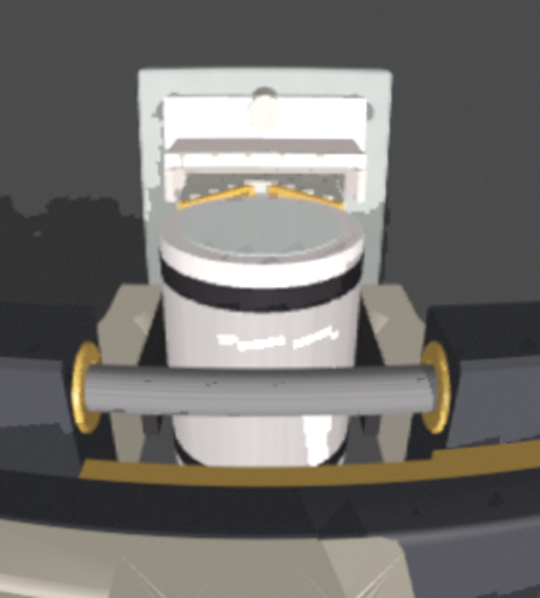

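View pics/s18z.png

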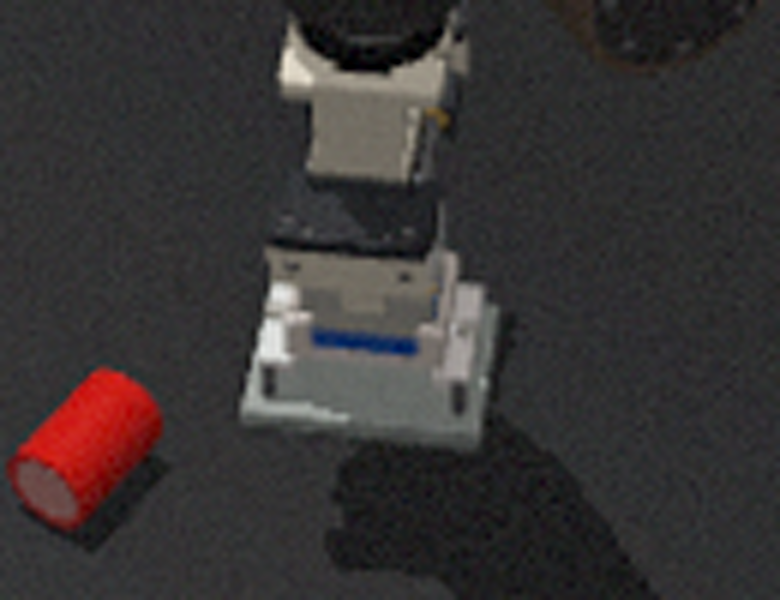

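Sink is about 9.4 mm and the barrel has followed it. There is a small sideways load (about -3 N in x, +4 N in y), so I'll relieve it with a 0.4 mm shift.

Request:
{"name": "apply_moves", "arguments": {
  "motion": [
    [[-0.01,0.02,0],0],
    [[-0.02,0.04,0],0],
    [[-0.02,0.04,0],0],
    [[-0.02,0.04,0],0]
  ]
}}

```text
clock: 28.6
tool_pos: [0.512, 0.0419, 0.0865]
orientation: [-180.0, -0.0, -98.7]
force: [-2.9, 1.3, 9.2]
opening: 0.0497
```

```bash
python3 bf.py w19; python3 - <<'E'
from m import *
print(np.abs(ctrl.get_obs()['qvel']).max())
im,d,m,o=snap('scene','c19')
E
```

```text
28.6 [0.51203896 0.04193194 0.08652797] [-1.79965813e+02 -1.67652634e-02 -9.87220292e+01] 0.049678461394574325 [-2.88245647  1.32387789  9.22316723]
barrel y,slope,zaxis [8.82689147e-01 1.05138317e-02 1.07265488e+02]
end face x 31.967836782922152
far wall top z [71.31602033 71.67183484 72.05566358]
0.1324524457784099
```

View pics/c19.png

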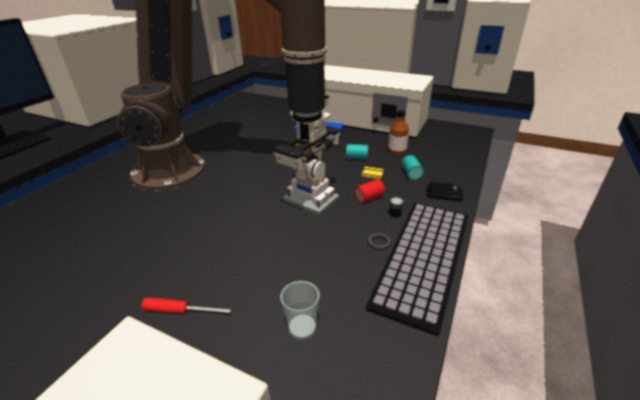

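```bash
python3 - <<'E'
from m import *
W,im=wcloud('w19')
a=np.radians(-9.0); ex=np.array([np.cos(a),np.sin(a)]); ey=np.array([-ex[1],ex[0]])
L=(W[...,:2]-[.5127,.0411])*1000; lx=L@ex; ly=L@ey; Z=W[...,2]*1000
e=(abs(ly)<15)&(Z>98)&(Z<118)&(lx>20)&(lx<50); print(np.percentile(lx[e],[50,90]))
print(ctrl.get_obs()['force'],ctrl.get_obs()['clock']); print(ctrl.close_job())
E
```

```text
[34.25156164 34.61552902]
[-3.03271267  1.27124185  8.49598451] 28.7
the job is handed in; nothing more can be done
None
```

I built up the lens holder and handed the job in at 28.7 s, with the gripper still holding the barrel pressed down. No verdict was reported, and I couldn't measure the force on each brass face directly.

- **Spacer:** it lies flat in the pocket, with its top at 66.3 mm against 66 expected.
- **V-block:** it stands squarely on the spacer, with its top at 102 mm as expected. It sits about 1.3 mm off-centre in y, inside the 4 mm limit.
- **Barrel:** when I briefly let go, it settled in the V with its axis at 116.7 mm against 116.5 expected. Sideways it was within about 0.5 mm of the V-block and lengthwise within about 1 mm.
- **Press:** the stage sank about 9.4 mm. The barrel came down by the same amount, so it is still seated in the V.
- **Force:** the last wrist reading was about 8.5 N pushing down, with about 3 N left sideways. From that I estimate 5–11 N on each brass face, against the 1.5–30 N allowed.
- **Bystanders:** in the last scene picture the visible ones look where they started. The arm partly hides the sample box in that view.

One call with too many rows was refused and had no effect. One check briefly disagreed: the barrel's end face read 32 mm because of a badly chosen height band. Redone with the right band it read 34.3 mm, in line with a centred barrel.

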